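# Make up the friction-test kit and the load-check kit in their foam-lined cases

### The job

Make up the two test kits from the things standing on the bench: the larger case gets the friction sled (towing eye in its slot at the front), the smallest weight and the dropper bottle; the smaller case gets the largest and the middle-sized weight. Put each into the recess cut for it, upright and right down on the floor of the recess. Set things down rather than dropping them, and never tip the bottle over.

Things in the scene. Friction and masses are not known exactly. Their poses are not given: they have to be found in the camera images.
- friction_case: Larger case, friction kit: fixed, grey, lid off, 124 x 165 mm (own x, y), 28 mm high, black foam level with the rim. Recesses 12 mm deep, floors pale, 16 mm over the underside. Origin: centre of underside; own x points from the front (latches, handle; towards the robot) to the back, y left, z up. Recess centres (x, y, mm): 76 mm square for the sled (8, -28.5); round 39 mm for the smallest weight (-26.5, 44); round 45 mm for the bottle (23.5, 44).
- check_case: Smaller case, load-check kit: fixed, grey, lid off, 88 x 146 mm (own x, y), 28 mm high, black foam level with the rim. Recesses 12 mm deep, floors pale, 16 mm over the underside. Origin: centre of underside; own x points from the front (latches, handle; towards the robot) to the back, y left, z up. Recess centres (x, y, mm): round 55 mm for the largest weight (0, -29.5); round 45 mm for the middle weight (0, 34.5).
- friction_sled_c (a point): Friction sled: a flat block 64 x 64 x 12 mm, with an upright round knob 14 mm in diameter, 12 mm high, in the middle of its top (24 mm in all, 200 g); grip the knob. A small towing eye stands out 16 mm from the middle of one edge, the own -y side. This point lies on the knob's axis at the knob's foot, 12 mm over the underside; z up. In its recess own -y points along the case's -x.
- friction_sled_eye (a point): The sled's towing eye: this point lies 43.5 mm from the knob's axis along the sled's own -y, 6 mm over its underside; axes as the sled's. The slot for it, 24 mm wide and 16 mm long, runs on from the middle of the front edge of the square recess towards the front of the larger case.
- weight_500_c (a point): The largest of three calibration weights, upright: a cylinder 43 mm in diameter and 42 mm high, then a waist and a knob 23 mm in diameter on top, 60 mm high in all, 500 g, silver-grey. This point lies on its axis, 30 mm over its underside; z up. Grip the cylinder from above. The wall behind the bench, with trunking low on it, stands at x = 0.635 m: carry things across well in front of it.
- weight_200_c (a point): The middle one of three calibration weights, upright: a cylinder 33 mm in diameter and 35 mm high, then a waist and a knob 18 mm in diameter on top, 50 mm high in all, 200 g. This point lies on its axis, 25 mm over its underside; z up. Grip the cylinder from above.
- weight_100_c (a point): The smallest of three calibration weights, upright: a cylinder 27 mm in diameter and 29 mm high, then a waist and a knob 15 mm in diameter on top, 40 mm high in all, 100 g. This point lies on its axis, 20 mm over its underside; z up. Grip the cylinder from above. These loose things start behind a flat cutter 30 mm high, whose lever at its right rises to 0.13 m towards the robot.
- dropper_c (a point): Small amber glass dropper bottle, upright: round body 33 mm in diameter up to 70 mm, black collar and bulb above, 102 mm high in all, about 70 g. This point lies on its axis, 51 mm over its underside; z up. Grip the round body from above. By far the tallest of these things: in its recess it is in the way of a wide gripper working beside it.
Mind the look-alikes: they are no part of the job. What is shaped like the part that bears weight_200_c but pink is not meant.

How it is judged:
At the end, for the whole second after the job is handed in: Each of the five things stands in its own recess of the right case: within 9 mm of the recess centre both ways, within 4 mm of resting on its floor, upright within 7 degrees, at rest; the sled's towing eye in the slot (11 mm to either side, pointing to the front) (x of friction_sled_c in the frame of friction_case between -0.001 and 0.017 m and y of friction_sled_c in the frame of friction_case between -0.0375 and -0.0195 m and z of friction_sled_c in the frame of friction_case between 0.024 and 0.032 m and angle between each of friction_sled_c, weight_100_c, dropper_c, weight_500_c, weight_200_c's own z axis and vertical below 0.12 rad and linear speed of each of friction_sled, weight_100, dropper, weight_500, weight_200 below 0.02 m/s and x of weight_100_c in the frame of friction_case between -0.0355 and -0.0175 m and y of weight_100_c in the frame of friction_case between 0.035 and 0.053 m and z of weight_100_c in the frame of friction_case between 0.032 and 0.04 m and x of dropper_c in the frame of friction_case between 0.0145 and 0.0325 m and y of dropper_c in the frame of friction_case between 0.035 and 0.053 m and z of dropper_c in the frame of friction_case between 0.063 and 0.071 m and x of weight_500_c in the frame of check_case between -0.009 and 0.009 m and y of weight_500_c in the frame of check_case between -0.0385 and -0.0205 m and z of weight_500_c in the frame of check_case between 0.042 and 0.05 m and x of weight_200_c in the frame of check_case between -0.009 and 0.009 m and y of weight_200_c in the frame of check_case between 0.0255 and 0.0435 m and z of weight_200_c in the frame of check_case between 0.037 and 0.045 m and y of friction_sled_eye in the frame of friction_case between -0.0395 and -0.0175 m and x of friction_sled_eye in the frame of friction_case below -0.02 m); the robot touches nothing.
It fails at once if something is dropped: it falls at more than 0.5 m/s with no finger on it ((linear speed of friction_sled above 0.5 m/s and contact force between the fingers and friction_sled below 0.05 N) or (linear speed of weight_100 above 0.5 m/s and contact force between the fingers and weight_100 below 0.05 N) or (linear speed of dropper above 0.5 m/s and contact force between the fingers and dropper below 0.05 N) or (linear speed of weight_500 above 0.5 m/s and contact force between the fingers and weight_500 below 0.05 N) or (linear speed of weight_200 above 0.5 m/s and contact force between the fingers and weight_200 below 0.05 N)).
It fails at once if the dropper bottle is tipped by more than 45 degrees (angle between dropper_c's own z axis and vertical above 0.785 rad).
It also fails if it takes over 144 s, if anything falls off the work surface, if the arm or the gripper's body presses on something with over 40 N, if the wrist force passes 120 N, or if a joint passes its speed limit or range.

### The arm

A 6-joint arm with a two-finger parallel gripper is mounted at the origin on the work surface; the furniture and walls round the work are solid. World frame = base frame: x ahead of the robot, y to its left, z up, the work surface at z = 0. Lengths are in m, angles in rad, forces in N, time in s.
With the tool pointing down it reaches from about 0.225 to 0.875 m from the base axis. Payload 3.4 kg.
Tool frame: the origin (TCP) lies at the very end of the fingers, on their centre line; the grasp point (between the pads) lies 19 mm behind it (grip_depth is the distance from the TCP to the grasp point, in m); x points along the fingers, z is the direction in which the jaws open and shut, and the axes are right-handed (so a half turn about x gives the same grasp; the last joint's range is limited). The gripper opens to 85 mm and grips with 20 to 120 N. Pads are 22 mm wide; open, the fingers measure 114 mm over their backs; the gripper's body (76 mm by 85 mm) begins 54 mm behind the grasp point. The pads swing forward as they close: fully open they stand 13 mm farther back than shut.
Start: joints at [1.055, 0.276, 1.505, -0, 1.361, -0.121], TCP at [0.221, 0.531, 0.211] pointing down, gripper open.
Joint ranges: [-2.89, 2.89], [-0.75, 2.08], [0.22, 2.7], [-1.18, 4.32], [0.11, 2.71], [-2.7, 2.7]. Speed limits (rad/s): [2.57, 2.57, 3.14, 3.14, 3.14, 3.14].

### API

Orientations are given as a unit quaternion [w, x, y, z].
In Python, from rig import get_state, get_image, sign_off, grip_depth gives the robot as it stands. The module is installed in compiled form; this text tells all that it offers.
- The arm moves only by the tool arm_command, never from a script. Its argument "series" is a list of rows, each an object with "dp": the shift along the tool's x, y, z scaled (see below), a list of three; "angular": the turn, a rotation vector about the tool's x, y, z scaled (see below), a list of three; "gripper": the finger opening in mm, from 0 to 85.4. A call has exactly 8 rows; each row shifts and turns the pose as measured when the row begins, along the tool's axes as they then stand; what a row does not reach is not made up. The controller multiplies each number of a shift by 0.12 m and each number of a turn by 90 degrees. A row lasts 1/8 s, in which the tool goes at most 62.5 mm and 10.7 degrees, less where a joint would pass 70% of its speed; a pose out of reach is approached as far as the arm can. A call with a number of a shift or a turn outside -1 to 1 is refused whole. A call with a gripper value outside its range is refused whole. The fingers move at their own pace and stop on an object; "grip_force" is the grip in N (left out, the last holds). Time passes only in rows, so rows that do not move let the fingers close, or fill a call up. It gives the time, the measured TCP pose, the force and the opening at its end, in the units of the state.
- get_state(): the state, without advancing time (a new reading comes with each control period).
- get_image(name): name is "side" or "top"; returns a dict with "image" (420x560x3 uint8, blue, green, red), "depth" (420x560 float32, m along the optical axis (not along the pixel's ray), 0 where there is no reading), "mtx" (3x3 intrinsics, pixels), "view" (4x4, takes a point from world to camera coordinates). Camera axes: x right, y up, looking along -z (the intrinsics and any distortion apply to the point x, -y, -z); pixel columns grow to the right and rows downward; lengths in m; the calibration is good to about 2 mm. A picture is of the moment at which its call begins.
- sign_off(): hands the job in, once; it reports no verdict.
The state is a dict: "clock": time; "qpos": joint angles; "qd": joint speeds; "effort": joint torques, N m; "position": TCP position; "ee_rot": TCP orientation; "contact_force": force on the tool from outside, world axes, zero at the start; "moment": the same for the moment, N m; "width": finger opening in m.
Only numpy, scipy, OpenCV 4.12 (cv2) and the standard library are available. Lean on these libraries where they do the work, as an engineer would, in place of code of your own. Each camera call takes 0.05 s, during which the arm holds its last target. There are 200 camera calls.

## Working session

There is one attempt and no reset: what is moved stays moved. The work goes in short steps, Python scripts to look and compute and a tool call to move; the robot and the scene stay as the last step left them, time stands still between calls to the robot, and variables do not carry over. Pictures are saved under pics/ and viewed, about 12 in all and at most 16, crops included, and the job is handed in when it is done.

Besides the shell and the picture viewer there is one more tool, called by a JSON object that holds its "api" and its "payload", one argument or row to a line. arm_command: Moves the arm, as the interface text tells. Its arguments: {"type":"object","properties":{"series":{"type":"array","items":{"type":"object","properties":{"dp":{"type":"array","items":{"type":"number"}},"angular":{"type":"array","items":{"type":"number"}},"gripper":{"type":"number"}}}},"grip_force":{"type":"number"}},"required":["series"]}

```bash
mkdir -p pics; cat > h.py <<'E'
import numpy as np, cv2
from rig import get_state, get_image, sign_off, grip_depth
def world(d,u,v,z=None):
    """pixel -> world: by depth, or on plane z"""
    M=np.linalg.inv(d["view"]); K=d["mtx"]
    r=np.array([(u-K[0,2])/K[0,0],-(v-K[1,2])/K[1,1],-1.0])
    o=M[:3,3]; w=M[:3,:3]@r
    if z is None: return o+w*d["depth"][int(round(v)),int(round(u))]
    return o+w*(z-o[2])/w[2]
def cloud(d):
    M=np.linalg.inv(d["view"]); K=d["mtx"]; h,w=d["depth"].shape
    u,v=np.meshgrid(np.arange(w),np.arange(h)); D=d["depth"]
    c=np.stack([(u-K[0,2])/K[0,0]*D,-(v-K[1,2])/K[1,1]*D,-D],-1)
    return c@M[:3,:3].T+M[:3,3]
E
python3 - <<'E'
from h import *
print(get_state(),grip_depth)
for n in("top","side"):
    d=get_image(n); cv2.imwrite(f"pics/{n}0.png",d["image"]); np.savez(f"{n}0.npz",**d)
    print(n,d["mtx"].tolist(),np.linalg.inv(d["view"])[:3,3],d["depth"].min())
E
```

```text
{'clock': 0.0, 'qpos': array([ 1.05501592e+00,  2.76572908e-01,  1.50614250e+00, -6.70584995e-07,
        1.36070716e+00, -1.21020737e-01]), 'qd': array([ 9.47981509e-04, -9.09115501e-04,  1.32841249e-03,  9.07858914e-04,
        9.20291475e-05, -7.68911588e-04]), 'effort': array([ 1.84590877e-03, -4.16780090e+01, -2.45811671e+01,  1.77239681e-04,
        1.10990281e-02, -1.19108572e-05]), 'position': array([0.22086767, 0.53026553, 0.21014862]), 'ee_rot': array([ 0.58776437, -0.39253288,  0.58891956,  0.39194992]), 'contact_force': array([0.05347171, 0.44255774, 0.2109497 ]), 'moment': array([0.02474529, 0.04383445, 0.02437284]), 'width': 0.08515516025588768} 0.0187
top [[384.09987043764687, 0.0, 274.36551972242705], [0.0, 384.09987043764687, 209.45583102517733], [0.0, 0.0, 1.0]] [ 0.46867063 -0.02325663  0.9473139 ] 0.0
side [[524.3125338595516, 0.0, 272.3838340358376], [0.0, 524.3125338595516, 198.8573501407664], [0.0, 0.0, 1.0]] [ 0.39058736 -1.10330856  0.92348341] 0.0
```

View pics/top0.png

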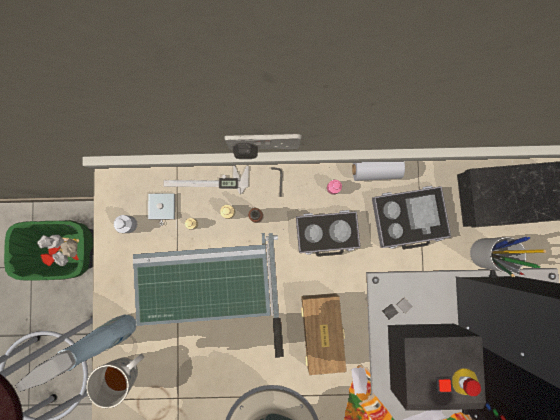

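View pics/side0.png

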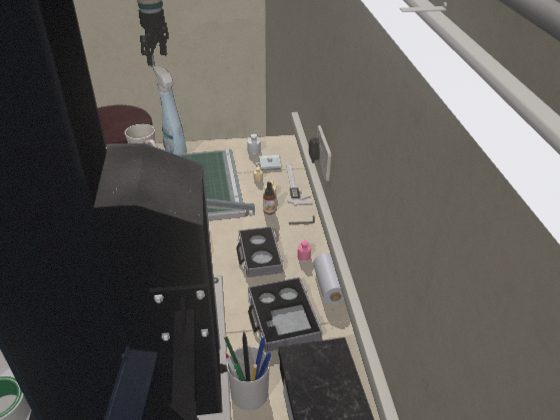

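The top view shows the silver weight at (125,224), sled at (160,206), brass weights at (190,224) and (227,212), and amber bottle at (256,215). The pink look-alike is at (334,186); the small case is at (328,232) and the large case at (412,217). I'll enlarge the objects and cases and measure by depth.

```bash
python3 - <<'E'
from h import *
d=dict(np.load("top0.npz")); im=d["image"]; P=cloud(d)
a=cv2.resize(im[180:245,105:270],None,fx=4.8,fy=4.8,interpolation=cv2.INTER_CUBIC)
b=cv2.resize(im[175:260,290:455],None,fx=3.4,fy=3.4,interpolation=cv2.INTER_CUBIC)
o=np.zeros((a.shape[0]+b.shape[0],800,3),np.uint8);o[:a.shape[0],:a.shape[1]]=a;o[a.shape[0]:,:b.shape[1]]=b;cv2.imwrite("pics/c1.png",o[:600])
Z=P[...,2]; np.set_printoptions(precision=4,suppress=True)
for n,(u,v) in dict(w500=(125,224),sled=(160,206),w100=(190,224),w200=(227,212),drop=(256,215)).items():
    s=np.zeros(Z.shape,bool); s[v-14:v+15,u-14:u+15]=1
    m=s&(Z>0.006)&(d["depth"]>0)
    n_,l,st,c=cv2.connectedComponentsWithStats(m.astype(np.uint8)); k=l[v,u]
    q=P[l==k] if k else P[m]; zt=np.percentile(q[:,2],98)
    top=q[q[:,2]>zt-0.006]
    print(n,k,len(q),"z98",zt,"top mean",top.mean(0),len(top),"box",q[:,:2].min(0),q[:,:2].max(0))
for n,(u0,u1,v0,v1) in dict(chk=(290,365,200,262),fric=(368,455,180,255)).items():
    m=np.zeros(Z.shape,np.uint8); m[v0:v1,u0:u1]=((Z>0.022)&(Z<0.034))[v0:v1,u0:u1]
    n_,l,st,c=cv2.connectedComponentsWithStats(m); k=1+st[1:,4].argmax()
    q=P[l==k][:,:2].astype(np.float32)
    print(n,st[k],cv2.minAreaRect(q*1000),P[l==k][:,2].mean())
    for (uu,vv) in [(314,233),(340,230),(393,210),(396,231),(425,215)]:
        if n=="chk": print(uu,vv,P[vv,uu])
E
```

```text
w500 1 339 z98 0.061912549290147396 top mean [0.5073 0.3403 0.0598] 76 box [0.4872 0.3197] [0.5279 0.3624]
sled 1 675 z98 0.024635683237790206 top mean [0.5483 0.2568 0.0243] 31 box [0.5152 0.2259] [0.581  0.2898]
w100 1 115 z98 0.04173098692160716 top mean [0.5055 0.1828 0.0395] 32 box [0.4933 0.1697] [0.5182 0.1964]
w200 1 165 z98 0.052534021025751255 top mean [0.5314 0.0937 0.0501] 47 box [0.5154 0.0779] [0.5466 0.1108]
drop 1 175 z98 0.10142599137608031 top mean [0.5203 0.0251 0.0994] 27 box [0.5036 0.0083] [0.5355 0.0395]
chk [ 296  210   65   45 1641] ((475.8634033203125, -145.95156860351562), (99.35395812988281, 145.90147399902344), 3.514503240585327) 0.02895589426514028
314 233 [ 0.4748 -0.1142  0.0152]
340 230 [ 0.4806 -0.1773  0.0152]
393 210 [ 0.5261 -0.3075  0.0154]
396 231 [ 0.4751 -0.3116  0.0184]
425 215 [ 0.5121 -0.3839  0.0166]
fric [ 374  186   77   62 2197] ((508.934814453125, -348.247802734375), (133.26339721679688, 166.24832153320312), 7.74729585647583) 0.029069850148892174
```

View pics/c1.png

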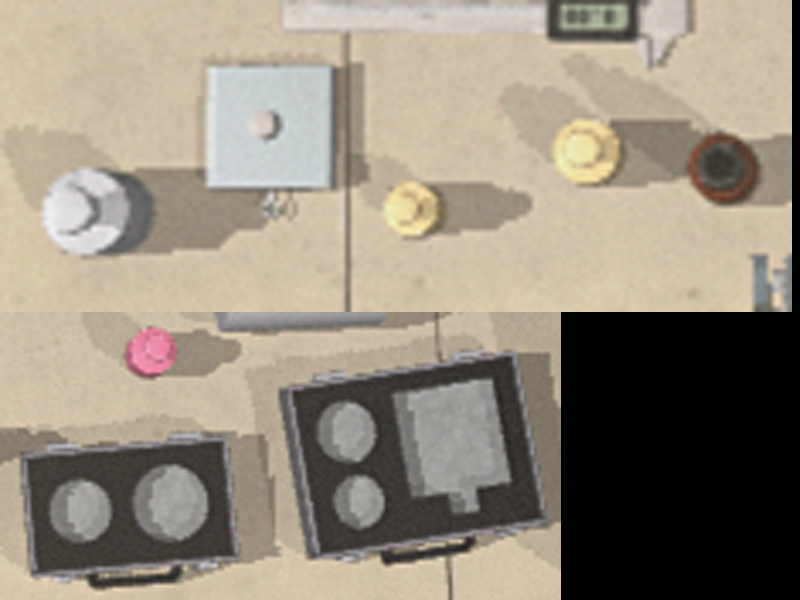

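The crop shows the silver 500 g weight, the sled with its eye pointing down (world -x), two brass weights, and the amber bottle. The left brass disc is about 27 mm across and 40 mm high, so it is the 100 g. The right one is about 33 mm and 50 mm, so it is the 200 g. The pink piece is the decoy. In the cases, the slot and handles face the robot. Next I refine the case poses from the foam outline.

```bash
cat >> h.py <<'E'
from scipy.spatial.transform import Rotation as R
np.set_printoptions(precision=4,suppress=True)
def go(x,y,z,yaw=None):
    """tool-frame shift (units of .12 m) and turn (units of 90 deg); yaw = world angle of jaw axis, deg"""
    s=get_state(); q=s["ee_rot"]; r=R.from_quat([q[1],q[2],q[3],q[0]]); M=r.as_matrix()
    d=np.array([x,y,z])-s["position"]
    print("pos",s["position"],"w",s["width"],"F",s["contact_force"],"t",s["clock"],"tx",M[:,0],"jawyaw",np.degrees(np.arctan2(M[1,2],M[0,2])))
    print(" world d",d," dp",M.T@d/.12," |d|",np.linalg.norm(d))
    if yaw is not None:
        zt=np.array([np.cos(np.radians(yaw)),np.sin(np.radians(yaw)),0]); 
        if zt@M[:,2]<0: zt=-zt
        xt=np.array([0,0,-1.]); T=np.stack([xt,np.cross(zt,xt),zt],1)
        rv=(r.inv()*R.from_matrix(T)).as_rotvec(); print(" ang",rv/(np.pi/2)," deg",np.degrees(np.linalg.norm(rv)))
E
python3 - <<'E'
from h import *
d=dict(np.load("top0.npz")); im=d["image"]; P=cloud(d); g=im.max(2)
rec=dict(chk=dict(w500=(0,-29.5),w200=(0,34.5)),fric=dict(sled=(8,-28.5),w100=(-26.5,44),drop=(23.5,44)))
for n,(u0,u1,v0,v1) in dict(chk=(292,365,204,262),fric=(368,456,180,255)).items():
    m=np.zeros(g.shape,np.uint8); m[v0:v1,u0:u1]=(g<75)[v0:v1,u0:u1]
    m&=((P[...,2]>.02)).astype(np.uint8)
    c=max(cv2.findContours(m,0,2)[0],key=cv2.contourArea)
    f=np.zeros_like(m); cv2.drawContours(f,[c],-1,1,-1)
    f=cv2.morphologyEx(f,cv2.MORPH_OPEN,np.ones((9,9)))
    vv,uu=np.nonzero(f); q=np.array([world(d,a,b,.028)[:2] for a,b in zip(uu,vv)],np.float32)*1000
    (cx,cy),(w,h),a=cv2.minAreaRect(q); mc=q.mean(0)
    # yaw: long axis = own y
    bx=cv2.boxPoints(((cx,cy),(w,h),a)); e=[bx[1]-bx[0],bx[2]-bx[1]]; L=max(e,key=np.linalg.norm); L=L*np.sign(L[1])
    yaw=np.degrees(np.arctan2(-L[0],L[1])); print(n,(cx,cy),mc,(w,h),"yaw",yaw)
    # pca yaw
    C=np.cov((q-mc).T); ev,E=np.linalg.eigh(C); v=E[:,1]*np.sign(E[1,1]); print(" pca yaw",np.degrees(np.arctan2(-v[0],v[1])))
    t=np.radians(yaw)
    for k,(x,y) in rec[n].items(): print(" ",k,mc+[x*np.cos(t)-y*np.sin(t),x*np.sin(t)+y*np.cos(t)])
# sled yaw by top plate
Z=P[...,2]; m=np.zeros(Z.shape,bool); m[188:222,143:178]=((Z>.008)&(Z<.018))[188:222,143:178]
n_,l,st,c=cv2.connectedComponentsWithStats(m.astype(np.uint8)); k=1+st[1:,4].argmax()
print(cv2.minAreaRect((P[l==k][:,:2]*1000).astype(np.float32)))
go(.508,.341,.15,90)
E
```

```text
chk (477.2918395996094, -145.3964385986328) [ 477.0394 -145.5819] (78.55765533447266, 136.01934814453125) yaw 3.211265
 pca yaw 4.016456364909434
  w500 [ 478.6919 -175.0356]
  w200 [ 475.1068 -111.1361]
fric (508.9107971191406, -348.20770263671875) [ 508.6067 -348.4448] (115.86143493652344, 155.78407287597656) yaw 7.904094
 pca yaw 8.344600573657983
  sled [ 520.4499 -375.5739]
  w100 [ 476.3078 -308.507 ]
  drop [ 525.8328 -301.6312]
((550.1753540039062, 257.9765319824219), (63.864749908447266, 61.731895446777344), 89.75901794433594)
pos [0.2209 0.5303 0.2102] w 0.08527616357522742 F [-0.8461 -1.1209  0.1656] t 0.1 tx [-0.0008 -0.0014 -1.    ] jawyaw 67.38016609015448
 world d [ 0.2871 -0.1893 -0.0602]  dp [ 0.5021 -2.8154 -0.5354]  |d| 0.3491379399210988
 ang [-0.2513 -0.001  -0.0003]  deg 22.620036469165296
```

```bash
python3 - <<'E'
from h import *
for n in("top","side"):
    d=dict(np.load(n+"0.npz")); P=cloud(d); ok=d["depth"]>0
    for (x0,x1,y0,y1) in [(.05,.42,.25,.8),(.2,.5,-.1,.05),(.56,.66,-.3,.4),(.42,.66,.35,.6)]:
        m=ok&(P[...,0]>x0)&(P[...,0]<x1)&(P[...,1]>y0)&(P[...,1]<y1)&(P[...,2]<.6)
        q=P[m]; h=q[q[:,2]>.05]
        print(n,(x0,x1,y0,y1),len(q),len(h), h.min(0) if len(h) else 0,h.max(0) if len(h) else 0, h.mean(0) if len(h) else 0)
E
```

```text
top (0.05, 0.42, 0.25, 0.8) 14029 3615 [0.1093 0.2868 0.0501] [0.2891 0.4302 0.2776] [0.2236 0.3587 0.1563]
top (0.2, 0.5, -0.1, 0.05) 7945 1307 [ 0.2004 -0.1     0.0505] [ 0.4769 -0.0028  0.1319] [ 0.3105 -0.0404  0.0819]
top (0.56, 0.66, -0.3, 0.4) 69262 59732 [ 0.5787 -0.3     0.05  ] [0.66   0.3999 0.6   ] [0.6575 0.0128 0.4154]
top (0.42, 0.66, 0.35, 0.6) 7342 3643 [0.5012 0.3501 0.0501] [0.6599 0.5995 0.4361] [0.6576 0.4257 0.2114]
side (0.05, 0.42, 0.25, 0.8) 4402 3218 [0.1094 0.2884 0.05  ] [0.2885 0.5963 0.4429] [0.2227 0.4206 0.2319]
side (0.2, 0.5, -0.1, 0.05) 2197 345 [ 0.3518 -0.0252  0.0501] [ 0.4766 -0.0023  0.0922] [ 0.4061 -0.0157  0.0672]
side (0.56, 0.66, -0.3, 0.4) 18663 13940 [ 0.5776 -0.3     0.05  ] [0.66   0.3999 0.6   ] [ 0.6558 -0.0561  0.3204]
side (0.42, 0.66, 0.35, 0.6) 2085 1285 [0.504  0.35   0.0507] [0.66   0.5998 0.4679] [0.6579 0.4591 0.2491]
```

{"api": "arm_command", "payload": {
  "series": [
    {"dp": [0,-0.46,0.19],"angular": [-0.084,0,0],"gripper": 70},
    {"dp": [0,-0.46,0.12],"angular": [-0.084,0,0],"gripper": 70},
    {"dp": [0,-0.48,0.06],"angular": [-0.084,0,0],"gripper": 70},
    {"dp": [0,-0.48,0],"angular": [0,0,0],"gripper": 70},
    {"dp": [0,-0.48,0],"angular": [0,0,0],"gripper": 70},
    {"dp": [0,0,-0.5],"angular": [0,0,0],"gripper": 70},
    {"dp": [0,0,-0.5],"angular": [0,0,0],"gripper": 70},
    {"dp": [0,0,0],"angular": [0,0,0],"gripper": 70}
  ]
}}

```text
clock: 1.1
position: [0.5219, 0.409, 0.1975]
ee_rot: [0.49, -0.504, 0.501, 0.505]
contact_force: [0.6, 0.4, 0.2]
width: 0.0704
```

```bash
python3 -c "
from h import *
go(.508,.341,.10,90)"
```

```text
pos [0.5219 0.409  0.1975] w 0.07037304978925009 F [0.5978 0.3505 0.1795] t 1.1 tx [-0.0135 -0.0102 -0.9999] jawyaw 91.0282244423789
 world d [-0.0139 -0.068  -0.0975]  dp [ 0.8197  0.1146 -0.5562]  |d| 0.11966741638598885
 ang [ 0.0114 -0.0064 -0.0087]  deg 1.411041450993785
```

{"api": "arm_command", "payload": {
  "series": [
    {"dp": [0.2,0.06,-0.28],"angular": [0.011,-0.006,-0.009],"gripper": 60},
    {"dp": [0.2,0.06,-0.28],"angular": [0,0,0],"gripper": 60},
    {"dp": [0.35,0,0],"angular": [0,0,0],"gripper": 60},
    {"dp": [0.35,0,0],"angular": [0,0,0],"gripper": 60},
    {"dp": [0.2,0,0],"angular": [0,0,0],"gripper": 60},
    {"dp": [0.0,0,0],"angular": [0,0,0],"gripper": 60},
    {"dp": [0,0,0],"angular": [0,0,0],"gripper": 60},
    {"dp": [0,0,0],"angular": [0,0,0],"gripper": 60}
  ]
}}

```text
clock: 2.1
position: [0.5094, 0.3457, 0.0394]
ee_rot: [0.503, -0.5, 0.497, 0.5]
contact_force: [-0.2, -0.9, 0.1]
width: 0.0598
```

```bash
python3 -c "
from h import *
go(.508,.341,.016,90)
d=get_image('side');cv2.imwrite('pics/s1.png',cv2.resize(d['image'][90:200,200:330],None,fx=5,fy=5))
d=get_image('top');cv2.imwrite('pics/t1.png',cv2.resize(d['image'][180:245,105:270],None,fx=4.8,fy=4.8))"
```

```text
pos [0.5094 0.3457 0.0394] w 0.05981461523805816 F [-0.2223 -0.8745  0.1338] t 2.1 tx [ 0.0057  0.0062 -1.    ] jawyaw 90.07220391980795
 world d [-0.0014 -0.0047 -0.0234]  dp [ 0.1948  0.0129 -0.0404]  |d| 0.023929095433337263
 ang [0.0008 0.004  0.0036]  deg 0.48796898625588075
```

View pics/s1.png

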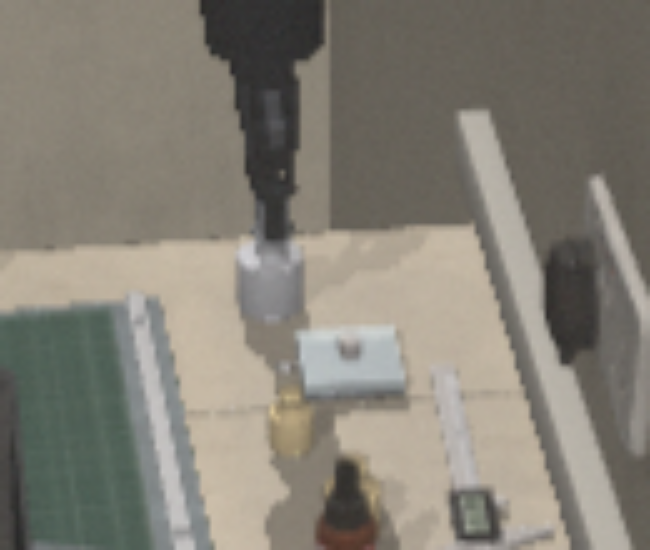

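The side view shows the fingers straddling the silver weight, centred on it, with the tips near the cylinder top. I go down and grip.

{"api": "arm_command", "payload": {
  "series": [
    {"dp": [0.1,0.01,-0.04],"angular": [0,0.004,0.004],"gripper": 60},
    {"dp": [0.09,0,0],"angular": [0,0,0],"gripper": 60},
    {"dp": [0,0,0],"angular": [0,0,0],"gripper": 30},
    {"dp": [0,0,0],"angular": [0,0,0],"gripper": 30},
    {"dp": [0,0,0],"angular": [0,0,0],"gripper": 30},
    {"dp": [0,0,0],"angular": [0,0,0],"gripper": 30},
    {"dp": [0,0,0],"angular": [0,0,0],"gripper": 30},
    {"dp": [-0.1,0,0],"angular": [0,0,0],"gripper": 30}
  ],
  "grip_force": 60
}}

```text
clock: 3.2
position: [0.5091, 0.3416, 0.0296]
ee_rot: [0.501, -0.5, 0.499, 0.5]
contact_force: [-0.2, -0.0, 0.2]
width: 0.0301
```

```bash
python3 -c "
from h import *
go(.479,-.175,.16,93)"
```

```text
pos [0.5091 0.3416 0.0296] w 0.030090753849816444 F [-0.1951 -0.0395  0.2043] t 3.2 tx [ 0.0012  0.0022 -1.    ] jawyaw 90.01330242125948
 world d [-0.0301 -0.5166  0.1304]  dp [-1.0964  0.2504 -4.3025]  |d| 0.5336469550538598
 ang [-0.0332  0.0014  0.0008]  deg 2.990198817718456
```

```bash
python3 -c "
from h import *
d=get_image('side');cv2.imwrite('pics/s2.png',cv2.resize(d['image'][90:200,200:330],None,fx=5,fy=5))
d=get_image('top');cv2.imwrite('pics/t2.png',cv2.resize(d['image'][180:245,105:270],None,fx=4.8,fy=4.8))
a=cv2.imread('pics/s2.png');b=cv2.imread('pics/t2.png')
o=np.zeros((600,800,3),np.uint8);o[:385,:455]=cv2.resize(a,(455,385));o[385:,:550]=cv2.resize(b,(550,215));cv2.imwrite('pics/m2.png',o)"
```

```text
(no output)
```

View pics/m2.png

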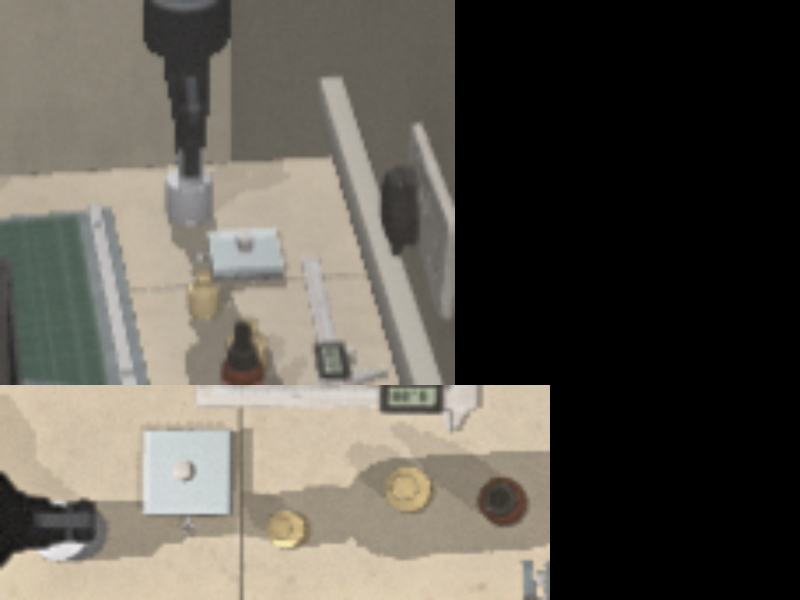

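```bash
python3 - <<'E'
from h import *
for n in("top","side"):
    d=get_image(n); P=cloud(d); 
    m=(P[...,0]>.44)&(P[...,0]<.58)&(P[...,1]>.295)&(P[...,1]<.42)&(d["depth"]>0)&(P[...,2]>.006)
    for z0 in np.arange(.006,.2,.012):
        for nm,dark in(("light",0),("dark",1)):
            q=P[m&(P[...,2]>=z0)&(P[...,2]<z0+.012)&((d["image"].max(2)<75)==bool(dark))]
            if len(q)>3: print(n,"z%.3f"%z0,nm,len(q),q[:,:2].min(0),q[:,:2].max(0))
go(.5,.3,.1)
E
```

```text
top z0.006 light 26 [0.4874 0.3011] [0.5581 0.3341]
top z0.018 light 17 [0.4873 0.3199] [0.5137 0.3349]
top z0.030 light 65 [0.4872 0.3217] [0.5279 0.3574]
top z0.090 dark 7 [0.4993 0.3134] [0.5192 0.3194]
top z0.102 light 4 [0.4966 0.2987] [0.5212 0.3137]
top z0.102 dark 22 [0.499  0.3103] [0.521  0.3211]
top z0.114 light 5 [0.4924 0.3165] [0.5248 0.3243]
top z0.114 dark 18 [0.4944 0.3151] [0.5246 0.3244]
top z0.126 dark 13 [0.4942 0.3154] [0.5242 0.3203]
top z0.138 light 4 [0.4898 0.3191] [0.5258 0.3228]
top z0.138 dark 15 [0.4919 0.3191] [0.5274 0.3217]
top z0.150 light 16 [0.4897 0.2955] [0.5117 0.3222]
top z0.150 dark 11 [0.4918 0.299 ] [0.52   0.3219]
top z0.162 light 5 [0.5054 0.2987] [0.5117 0.3027]
top z0.162 dark 38 [0.4991 0.299 ] [0.5198 0.3067]
top z0.174 dark 34 [0.4928 0.3032] [0.5247 0.3076]
top z0.186 light 19 [0.4717 0.3105] [0.5443 0.3362]
top z0.186 dark 73 [0.4718 0.3028] [0.5421 0.3366]
top z0.198 dark 102 [0.4718 0.3027] [0.543  0.3362]
side z0.006 light 40 [0.469  0.3161] [0.5638 0.3788]
side z0.018 light 46 [0.4863 0.3147] [0.5278 0.3448]
side z0.030 light 75
[... 446 characters left out ...]
063]
side z0.114 dark 14 [0.4925 0.2956] [0.4992 0.361 ]
side z0.126 dark 17 [0.4934 0.3141] [0.5249 0.324 ]
side z0.138 dark 27 [0.4904 0.305 ] [0.5281 0.3522]
side z0.150 light 6 [0.5073 0.2969] [0.5289 0.331 ]
side z0.150 dark 50 [0.4905 0.2965] [0.5281 0.3542]
side z0.162 dark 28 [0.4987 0.2959] [0.5175 0.3109]
side z0.174 dark 49 [0.4721 0.2964] [0.5443 0.3394]
side z0.186 dark 96 [0.4717 0.2981] [0.5447 0.3363]
side z0.198 dark 90 [0.4722 0.2983] [0.5444 0.336 ]
pos [0.5104 0.3423 0.0309] w 0.030204210782036788 F [-0.5685 -0.4157 -0.5563] t 3.4 tx [ 0.0048  0.0041 -1.    ] jawyaw 90.01375419243944
 world d [-0.0104 -0.0423  0.0691]  dp [-0.5777  0.084  -0.3504]  |d| 0.08169840710049033
```

{"api": "arm_command", "payload": {
  "series": [
    {"dp": [0,0,0],"angular": [0,0,0],"gripper": 10},
    {"dp": [0,0,0],"angular": [0,0,0],"gripper": 10},
    {"dp": [0,0,0],"angular": [0,0,0],"gripper": 10},
    {"dp": [0,0,0],"angular": [0,0,0],"gripper": 10},
    {"dp": [0,0,0],"angular": [0,0,0],"gripper": 10},
    {"dp": [0,0,0],"angular": [0,0,0],"gripper": 10},
    {"dp": [0,0,0],"angular": [0,0,0],"gripper": 10},
    {"dp": [0,0,0],"angular": [0,0,0],"gripper": 10}
  ]
}}

```text
clock: 4.4
position: [0.5102, 0.3426, 0.031]
ee_rot: [0.502, -0.5, 0.498, 0.5]
contact_force: [0.3, 0.9, 1.3]
width: 0.0187
```

```bash
python3 - <<'E'
from h import *
go(.508,.341,.03)
d=get_image('side');a=cv2.resize(d['image'][100:165,225:290],None,fx=9,fy=9,interpolation=cv2.INTER_CUBIC);cv2.imwrite('pics/s3.png',a)
E
```

```text
pos [0.5102 0.3426 0.031 ] w 0.018678180547576275 F [0.3195 0.913  1.2921] t 4.4 tx [ 0.0046  0.0044 -1.    ] jawyaw 90.00726013323091
 world d [-0.0022 -0.0016 -0.001 ]  dp [ 0.0086  0.0185 -0.0132]  |d| 0.0029157434948576468
```

View pics/s3.png

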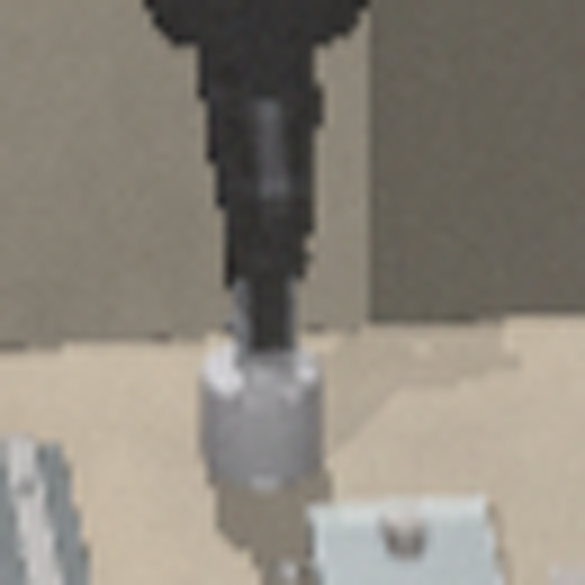

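```bash
python3 - <<'E'
from h import *
d=dict(np.load("side0.npz")); V=d["view"];K=d["mtx"]
def px(p):
    c=V[:3,:3]@p+V[:3,3]; return K[0,2]+K[0,0]*c[0]/-c[2], K[1,2]-K[1,1]*c[1]/-c[2]
for nm,y in(("open60 outer",.301),("open60 inner",.316)):
    for z in (.035,.04,.045,.05,.055,.06): print(nm,z,px(np.array([.5094,y,z])))
for z in (.03,.035,.04,.045,.05): print("w19 y.333 z",z,px(np.array([.510,.333,z])), "rim y.32",px(np.array([.5076,.3195,.042])))
E
```

```text
open60 outer 0.035 (np.float64(255.29118876102496), np.float64(147.5472857094532))
open60 outer 0.04 (np.float64(255.26324345029573), np.float64(146.200436374297))
open60 outer 0.045 (np.float64(255.2351943286889), np.float64(144.84858378071158))
open60 outer 0.05 (np.float64(255.20704081667512), np.float64(143.49169999775899))
open60 outer 0.055 (np.float64(255.17878233040332), np.float64(142.12975688621253))
open60 outer 0.06 (np.float64(255.1504182816603), np.float64(140.76272609661163))
open60 inner 0.035 (np.float64(254.84160054421196), np.float64(145.03865964345175))
open60 inner 0.04 (np.float64(254.81302483334815), np.float64(143.69669800036158))
open60 inner 0.045 (np.float64(254.784343720386), np.float64(142.34978650409894))
open60 inner 0.05 (np.float64(254.75555662108127), np.float64(140.99789771760965))
open60 inner 0.055 (np.float64(254.72666294686385), np.float64(139.64100400068585))
open60 inner 0.06 (np.float64(254.69766210479747), np.float64(138.27907750808237))
w19 y.333 z 0.03 (np.float64(254.55472560585486), np.float64(143.5579108974023)) rim y.32 (np.float64(254.13361746950798), np.float64(142.6149157454392))
w19 y.333 z 0.035 (np.float64(254.52590637476752), np.float64(142.2263717887011)) rim y.32 (np.float64(254.13361746950798), np.float64(142.6149157454392))
w19 y.333 z 0.04 (np.float64(254.4969818846583), np.float64(140.88996938216496)) rim y.32 (np.float64(254.13361746950798), np.float64(142.6149157454392))
w19 y.333 z 0.045 (np.float64(254.46795155780197), np.float64(139.54867698506976)) rim y.32 (np.float64(254.13361746950798), np.float64(142.6149157454392))
w19 y.333 z 0.05 (np.float64(254.43881481223764), np.float64(138.20246770899223)) rim y.32 (np.float64(254.13361746950798), np.float64(142.6149157454392))
```

The fingers shut to the waist at 18.7 mm with the TCP reading 0.031. The tips therefore sit about 15 mm above the reported TCP at partial openings, and my first grasp only caught the top edge of the cylinder. I open and regrip lower, watching the force.

{"api": "arm_command", "payload": {
  "series": [
    {"dp": [0,0,0],"angular": [0,0,0],"gripper": 60},
    {"dp": [0,0,0],"angular": [0,0,0],"gripper": 60},
    {"dp": [0,0.01,-0.01],"angular": [0,0.003,0.003],"gripper": 60},
    {"dp": [0,0,0],"angular": [0,0,0],"gripper": 60},
    {"dp": [0.1,0,0],"angular": [0,0,0],"gripper": 60},
    {"dp": [0.08,0,0],"angular": [0,0,0],"gripper": 60},
    {"dp": [0.05,0,0],"angular": [0,0,0],"gripper": 60},
    {"dp": [0,0,0],"angular": [0,0,0],"gripper": 60}
  ]
}}

```text
clock: 5.45
position: [0.5081, 0.3405, 0.0]
ee_rot: [0.499, -0.5, 0.501, 0.5]
contact_force: [0.2, -0.1, 1.1]
width: 0.0601
```

{"api": "arm_command", "payload": {
  "series": [
    {"dp": [0,0,0],"angular": [0,0,0],"gripper": 30},
    {"dp": [0,0,0],"angular": [0,0,0],"gripper": 30},
    {"dp": [0,0,0],"angular": [0,0,0],"gripper": 30},
    {"dp": [0,0,0],"angular": [0,0,0],"gripper": 30},
    {"dp": [0,0,0],"angular": [0,0,0],"gripper": 30},
    {"dp": [0,0,0],"angular": [0,0,0],"gripper": 30},
    {"dp": [0,0,0],"angular": [0,0,0],"gripper": 30},
    {"dp": [0,0,0],"angular": [0,0,0],"gripper": 30}
  ]
}}

```text
clock: 6.45
position: [0.5086, 0.3415, 0.0007]
ee_rot: [0.5, -0.5, 0.5, 0.5]
contact_force: [0.8, 0.3, 0.2]
width: 0.0397
```

```bash
python3 - <<'E'
from h import *
go(.508,.341,.03)
d=get_image('side');a=cv2.resize(d['image'][100:165,225:290],None,fx=9,fy=9,interpolation=cv2.INTER_CUBIC);cv2.imwrite('pics/s4.png',a)
E
```

```text
pos [0.5086 0.3415 0.0007] w 0.0396951057789401 F [0.7981 0.3176 0.1988] t 6.45 tx [-0.0012 -0.0002 -1.    ] jawyaw 89.98458353679993
 world d [-0.0006 -0.0005  0.0293]  dp [-0.2439  0.0055 -0.0041]  |d| 0.029275614668371117
```

View pics/s4.png

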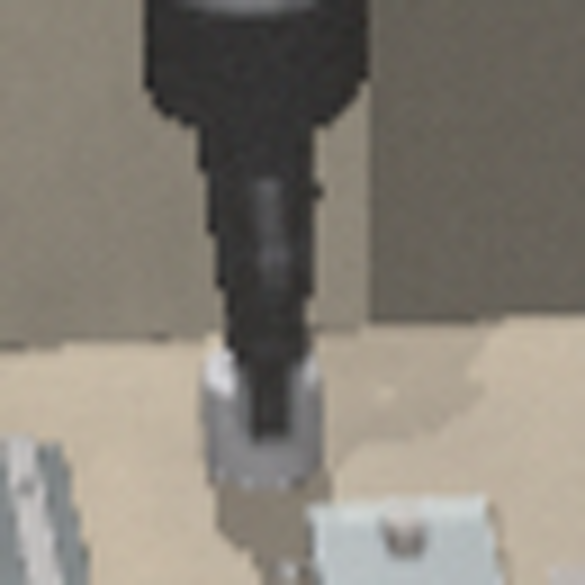

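The grip now holds at 39.7 mm with the tips about 20 mm above the bench. Lift and carry.

{"api": "arm_command", "payload": {
  "series": [
    {"dp": [-0.1,0,0],"angular": [0,0,0],"gripper": 30},
    {"dp": [-0.4,0,0],"angular": [0,0,0],"gripper": 30},
    {"dp": [-0.4,0,0],"angular": [0,0,0],"gripper": 30},
    {"dp": [-0.35,0.02,-0.2],"angular": [0,0,0],"gripper": 30},
    {"dp": [0,0.03,-0.4],"angular": [0,0,0],"gripper": 30},
    {"dp": [0,0.03,-0.45],"angular": [0,0,0],"gripper": 30},
    {"dp": [0,0.03,-0.45],"angular": [0,0,0],"gripper": 30},
    {"dp": [0,0.03,-0.4],"angular": [0,0,0],"gripper": 30}
  ]
}}

```text
clock: 7.5
position: [0.4895, 0.1083, 0.1561]
ee_rot: [-0.495, 0.502, -0.501, -0.502]
contact_force: [0.9, -0.7, -5.4]
width: 0.0395
```

```bash
python3 - <<'E'
from h import *
go(.479,-.175,.15,93)
E
```

```text
pos [0.4895 0.1083 0.1561] w 0.03946999254025281 F [ 0.9215 -0.7002 -5.3952] t 7.5 tx [-0.0057 -0.0058 -1.    ] jawyaw 90.41658464947461
 world d [-0.0105 -0.2833 -0.0061]  dp [ 0.0648  0.1039 -2.3602]  |d| 0.2836038958052817
 ang [-0.0287 -0.0036 -0.0037]  deg 2.62629664031103
```

Held (-5.4 N). Continue over the small case.

{"api": "arm_command", "payload": {
  "series": [
    {"dp": [0,0.02,-0.45],"angular": [-0.014,-0.003,-0.003],"gripper": 30},
    {"dp": [0,0.02,-0.45],"angular": [-0.014,0,0],"gripper": 30},
    {"dp": [0,0.01,-0.45],"angular": [0,0,0],"gripper": 30},
    {"dp": [0,0.01,-0.45],"angular": [0,0,0],"gripper": 30},
    {"dp": [0,0.01,-0.45],"angular": [0,0,0],"gripper": 30},
    {"dp": [0.2,0,0],"angular": [0,0,0],"gripper": 30},
    {"dp": [0.35,0,0],"angular": [0,0,0],"gripper": 30},
    {"dp": [0,0,0],"angular": [0,0,0],"gripper": 30}
  ]
}}

```text
clock: 8.5
position: [0.486, -0.1756, 0.0914]
ee_rot: [-0.487, 0.512, -0.49, -0.511]
contact_force: [-1.4, 0.1, -4.7]
width: 0.0397
```

```bash
python3 - <<'E'
from h import *
go(.4785,-.175,.017,93)
E
```

```text
pos [ 0.486  -0.1756  0.0914] w 0.03967318803528828 F [-1.3758  0.052  -4.7138] t 8.5 tx [-0.0024 -0.0034 -1.    ] jawyaw 92.64268107356341
 world d [-0.0075  0.0006 -0.0744]  dp [0.6203 0.0606 0.0095]  |d| 0.07480307699923121
 ang [-0.004  -0.0021 -0.0017]  deg 0.4310780900446169
```

{"api": "arm_command", "payload": {
  "series": [
    {"dp": [0.1,0.06,0.01],"angular": [0,-0.002,-0.002],"gripper": 30},
    {"dp": [0.15,0,0],"angular": [0,0,0],"gripper": 30},
    {"dp": [0.12,0,0],"angular": [0,0,0],"gripper": 30},
    {"dp": [0.08,0,0],"angular": [0,0,0],"gripper": 30},
    {"dp": [0.08,0,0],"angular": [0,0,0],"gripper": 30},
    {"dp": [0.05,0,0],"angular": [0,0,0],"gripper": 30},
    {"dp": [0.03,0,0],"angular": [0,0,0],"gripper": 30},
    {"dp": [0,0,0],"angular": [0,0,0],"gripper": 30}
  ]
}}

```text
clock: 9.5
position: [0.4811, -0.1752, 0.0199]
ee_rot: [-0.489, 0.515, -0.487, -0.509]
contact_force: [-0.2, -0.9, -5.0]
width: 0.0396
```

```bash
python3 - <<'E'
from h import *
go(.4785,-.175,.017,93)
E
```

```text
pos [ 0.4811 -0.1752  0.0199] w 0.03955864561267776 F [-0.2456 -0.853  -5.0387] t 9.5 tx [ 0.0079 -0.0038 -1.    ] jawyaw 92.79023172428442
 world d [-0.0026  0.0002 -0.0029]  dp [0.0238 0.0218 0.003 ]  |d| 0.003887105380087701
 ang [-0.0023 -0.0027  0.0049]  deg 0.5427586792195018
```

{"api": "arm_command", "payload": {
  "series": [
    {"dp": [0.01,0.02,0],"angular": [0,0,0.005],"gripper": 30},
    {"dp": [0.02,0,0],"angular": [0,0,0],"gripper": 30},
    {"dp": [0,0,0],"angular": [0,0,0],"gripper": 60},
    {"dp": [0,0,0],"angular": [0,0,0],"gripper": 60},
    {"dp": [0,0,0],"angular": [0,0,0],"gripper": 60},
    {"dp": [-0.3,0,0],"angular": [0,0,0],"gripper": 60},
    {"dp": [-0.4,0,0],"angular": [0,0,0],"gripper": 60},
    {"dp": [-0.4,0,0.2],"angular": [0.014,0,0],"gripper": 55}
  ]
}}

```text
clock: 10.5
position: [0.4776, -0.1518, 0.1507]
ee_rot: [-0.493, 0.507, -0.495, -0.505]
contact_force: [0.8, 0.8, 0.6]
width: 0.0548
```

```bash
python3 - <<'E'
from h import *
go(.531,.0943,.15,90)
E
```

```text
pos [ 0.4776 -0.1518  0.1507] w 0.05484110907870304 F [0.7781 0.7784 0.5605] t 10.5 tx [-0.0014 -0.0042 -1.    ] jawyaw 91.3688577775456
 world d [ 0.0534  0.2461 -0.0007]  dp [-0.0031 -0.4936  2.0394]  |d| 0.251790805112289
 ang [ 0.0152 -0.0026 -0.0009]  deg 1.3916136363729739
```

{"api": "arm_command", "payload": {
  "series": [
    {"dp": [0,-0.09,0.41],"angular": [0.015,-0.003,0],"gripper": 50},
    {"dp": [0,-0.1,0.41],"angular": [0,0,0],"gripper": 50},
    {"dp": [0,-0.1,0.41],"angular": [0,0,0],"gripper": 50},
    {"dp": [0,-0.1,0.41],"angular": [0,0,0],"gripper": 50},
    {"dp": [0,-0.1,0.4],"angular": [0,0,0],"gripper": 50},
    {"dp": [0.3,0,0],"angular": [0,0,0],"gripper": 50},
    {"dp": [0.3,0,0],"angular": [0,0,0],"gripper": 50},
    {"dp": [0,0,0],"angular": [0,0,0],"gripper": 50}
  ]
}}

```text
clock: 11.5
position: [0.545, 0.1014, 0.0862]
ee_rot: [-0.504, 0.506, -0.495, -0.494]
contact_force: [0.1, 0.1, 0.2]
width: 0.0498
```

```bash
python3 - <<'E'
from h import *
go(.531,.0943,-.002,90)
E
```

```text
pos [0.545  0.1014 0.0862] w 0.049797807111702216 F [0.0946 0.1079 0.2217] t 11.5 tx [ 0.021  -0.0031 -0.9998] jawyaw 90.03215843270672
 world d [-0.014  -0.0071 -0.0882]  dp [ 0.7325  0.132  -0.0565]  |d| 0.0895785517612644
 ang [ 0.0004 -0.002   0.0134]  deg 1.2160541063850256
```

{"api": "arm_command", "payload": {
  "series": [
    {"dp": [0,0.12,-0.055],"angular": [0,-0.002,0.013],"gripper": 50},
    {"dp": [0.1,0,0],"angular": [0,0,0],"gripper": 50},
    {"dp": [0.2,0,0],"angular": [0,0,0],"gripper": 50},
    {"dp": [0.2,0,0],"angular": [0,0,0],"gripper": 50},
    {"dp": [0.15,0,0],"angular": [0,0,0],"gripper": 50},
    {"dp": [0.07,0,0],"angular": [0,0,0],"gripper": 50},
    {"dp": [0,0,0],"angular": [0,0,0],"gripper": 50},
    {"dp": [0,0,0],"angular": [0,0,0],"gripper": 50}
  ]
}}

```text
clock: 12.5
position: [0.5366, 0.0922, 0.0042]
ee_rot: [0.505, -0.503, 0.497, 0.495]
contact_force: [0.5, -0.4, 0.1]
width: 0.0498
```

```bash
python3 - <<'E'
from h import *
go(.531,.0943,-.002,90)
E
```

```text
pos [0.5366 0.0922 0.0042] w 0.04978112659931451 F [ 0.468  -0.3888  0.1222] t 12.5 tx [ 0.016   0.0011 -0.9999] jawyaw 89.77877216987524
 world d [-0.0056  0.0021 -0.0062]  dp [0.0511 0.0472 0.0169]  |d| 0.008590705962686546
 ang [-0.0025  0.0007  0.0102]  deg 0.9459838463254474
```

{"api": "arm_command", "payload": {
  "series": [
    {"dp": [0.02,0.05,0.017],"angular": [0,0,0.012],"gripper": 50},
    {"dp": [0.03,0,0],"angular": [0,0,0],"gripper": 50},
    {"dp": [0,0,0],"angular": [0,0,0],"gripper": 20},
    {"dp": [0,0,0],"angular": [0,0,0],"gripper": 20},
    {"dp": [0,0,0],"angular": [0,0,0],"gripper": 20},
    {"dp": [0,0,0],"angular": [0,0,0],"gripper": 20},
    {"dp": [0,0,0],"angular": [0,0,0],"gripper": 20},
    {"dp": [0,0,0],"angular": [0,0,0],"gripper": 20}
  ],
  "grip_force": 50
}}

```text
clock: 13.5
position: [0.5311, 0.0947, -0.0005]
ee_rot: [0.501, -0.498, 0.501, 0.5]
contact_force: [-1.1, 0.7, 1.4]
width: 0.0297
```

```bash
python3 - <<'E'
from h import *
go(.475,-.111,.16,93)
E
```

```text
pos [ 0.5311  0.0947 -0.0005] w 0.02971534827279912 F [-1.0554  0.6635  1.3512] t 13.5 tx [-0.0013  0.0014 -1.    ] jawyaw 89.79419941444951
 world d [-0.0561 -0.2057  0.1605]  dp [-1.3397  0.4631 -1.7135]  |d| 0.26686395346688413
 ang [-0.0356  0.0009 -0.0008]  deg 3.207719500363754
```

{"api": "arm_command", "payload": {
  "series": [
    {"dp": [-0.1,0,0],"angular": [0,0,0],"gripper": 20},
    {"dp": [-0.4,0,0],"angular": [0,0,0],"gripper": 20},
    {"dp": [-0.4,0,0],"angular": [0,0,0],"gripper": 20},
    {"dp": [-0.38,0.05,0],"angular": [0,0,0],"gripper": 20},
    {"dp": [0,0.1,-0.42],"angular": [-0.012,0,0],"gripper": 20},
    {"dp": [0,0.1,-0.42],"angular": [-0.012,0,0],"gripper": 20},
    {"dp": [0,0.1,-0.42],"angular": [-0.012,0,0],"gripper": 20},
    {"dp": [0,0.1,-0.4],"angular": [0,0,0],"gripper": 20}
  ]
}}

```text
clock: 14.5
position: [0.4824, -0.1083, 0.1612]
ee_rot: [-0.484, 0.516, -0.484, -0.515]
contact_force: [0.7, -0.2, -0.8]
width: 0.0296
```

```bash
python3 - <<'E'
from h import *
go(.475,-.111,.016,93)
E
```

```text
pos [ 0.4824 -0.1083  0.1612] w 0.02959212415291371 F [ 0.6531 -0.1628 -0.8411] t 14.5 tx [ 0.0023 -0.0003 -1.    ] jawyaw 93.60434267530177
 world d [-0.0074 -0.0027 -0.1452]  dp [ 1.2098  0.0661 -0.0176]  |d| 0.145407741189497
 ang [ 0.0067 -0.0003  0.0014]  deg 0.6185178720471158
```

{"api": "arm_command", "payload": {
  "series": [
    {"dp": [0.2,0.06,-0.02],"angular": [0,0,0],"gripper": 20},
    {"dp": [0.3,0,0],"angular": [0,0,0],"gripper": 20},
    {"dp": [0.25,0,0],"angular": [0,0,0],"gripper": 20},
    {"dp": [0.15,0,0],"angular": [0,0,0],"gripper": 20},
    {"dp": [0.1,0,0],"angular": [0,0,0],"gripper": 20},
    {"dp": [0,0,0],"angular": [0,0,0],"gripper": 20},
    {"dp": [0,0,0],"angular": [0,0,0],"gripper": 20},
    {"dp": [0,0,0],"angular": [0,0,0],"gripper": 20}
  ]
}}

```text
clock: 15.5
position: [0.4769, -0.1174, 0.0427]
ee_rot: [-0.487, 0.517, -0.485, -0.51]
contact_force: [0.4, -0.0, -1.4]
width: 0.0299
```

```bash
python3 - <<'E'
from h import *
go(.475,-.111,.0155,93)
E
```

```text
pos [ 0.4769 -0.1174  0.0427] w 0.029900371512207032 F [ 0.3618 -0.0111 -1.3994] t 15.5 tx [ 0.0096 -0.0051 -0.9999] jawyaw 93.17696814334384
 world d [-0.0019  0.0064 -0.0272]  dp [0.2259 0.0151 0.0557]  |d| 0.027981821025689017
 ang [ 0.002  -0.0036  0.0059]  deg 0.6492039349304323
```

{"api": "arm_command", "payload": {
  "series": [
    {"dp": [0.0,0.015,0.055],"angular": [0,-0.004,0.006],"gripper": 20},
    {"dp": [0.08,0,0],"angular": [0,0,0],"gripper": 20},
    {"dp": [0.08,0,0],"angular": [0,0,0],"gripper": 20},
    {"dp": [0.06,0,0],"angular": [0,0,0],"gripper": 20},
    {"dp": [0.0,0,0],"angular": [0,0,0],"gripper": 20},
    {"dp": [0,0,0],"angular": [0,0,0],"gripper": 20},
    {"dp": [0,0,0],"angular": [0,0,0],"gripper": 20},
    {"dp": [0,0,0],"angular": [0,0,0],"gripper": 20}
  ]
}}

```text
clock: 16.5
position: [0.4757, -0.1106, 0.0155]
ee_rot: [-0.486, 0.514, -0.485, -0.513]
contact_force: [-0.3, 0.8, -1.6]
width: 0.0297
```

```bash
python3 - <<'E'
from h import *
go(.475,-.111,.0155,93)
E
```

```text
pos [ 0.4757 -0.1106  0.0155] w 0.02969052848096207 F [-0.3122  0.846  -1.5669] t 16.5 tx [ 0.0016  0.0003 -1.    ] jawyaw 93.18211075447455
 world d [-0.0007 -0.0004  0.    ]  dp [-0.0003  0.0059 -0.0028]  |d| 0.000780307623702231
 ang [0.002  0.0002 0.001 ]  deg 0.20516115228570234
```

{"api": "arm_command", "payload": {
  "series": [
    {"dp": [0.015,0,0],"angular": [0,0,0],"gripper": 20},
    {"dp": [0,0,0],"angular": [0,0,0],"gripper": 43},
    {"dp": [0,0,0],"angular": [0,0,0],"gripper": 43},
    {"dp": [0,0,0],"angular": [0,0,0],"gripper": 43},
    {"dp": [-0.3,0,0],"angular": [0,0,0],"gripper": 43},
    {"dp": [-0.45,0,0],"angular": [0.011,0,0],"gripper": 40},
    {"dp": [-0.45,0,0.2],"angular": [0.011,0,0],"gripper": 40},
    {"dp": [0,-0.09,0.45],"angular": [0.011,0,0],"gripper": 40}
  ]
}}

```text
clock: 17.5
position: [0.4856, -0.0339, 0.1633]
ee_rot: [0.502, -0.5, 0.5, 0.498]
contact_force: [-0.1, -0.2, -0.4]
width: 0.0399
```

```bash
python3 - <<'E'
from h import *
go(.549,.2575,.1,90)
d=get_image('top');cv2.imwrite('pics/t5.png',cv2.resize(d['image'][175:260,290:455],None,fx=4.8,fy=4.8,interpolation=cv2.INTER_CUBIC))
E
```

```text
pos [ 0.4856 -0.0339  0.1633] w 0.039914136608508954 F [-0.1194 -0.1595 -0.3509] t 17.5 tx [ 0.0028 -0.     -1.    ] jawyaw 89.77591430102122
 world d [ 0.0634  0.2914 -0.0633]  dp [ 0.5286 -0.5177  2.4307]  |d| 0.3049005986246993
 ang [-0.0025 -0.      0.0018]  deg 0.2768922464010216
```

View pics/t5.png

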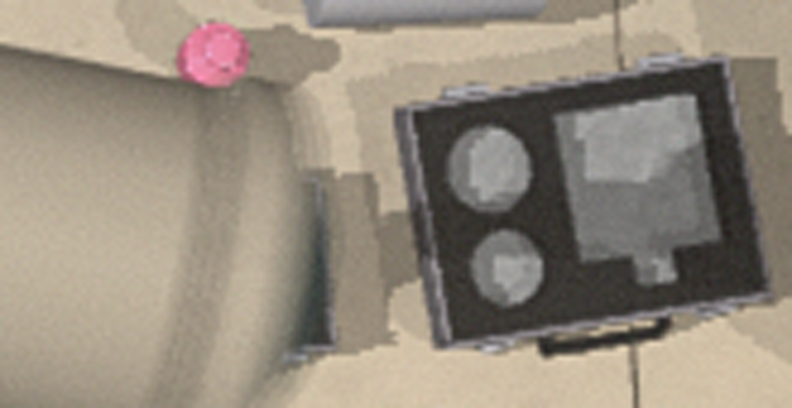

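The arm hides the small case here, so I'll check it later. On to the sled.

{"api": "arm_command", "payload": {
  "series": [
    {"dp": [0,-0.1,0.48],"angular": [0,0,0],"gripper": 40},
    {"dp": [0,-0.1,0.48],"angular": [0,0,0],"gripper": 40},
    {"dp": [0,-0.1,0.48],"angular": [0,0,0],"gripper": 40},
    {"dp": [0,-0.1,0.48],"angular": [0,0,0],"gripper": 40},
    {"dp": [0.1,-0.06,0.4],"angular": [0,0,0],"gripper": 40},
    {"dp": [0.3,0,0],"angular": [0,0,0],"gripper": 40},
    {"dp": [0.3,0,0],"angular": [0,0,0],"gripper": 40},
    {"dp": [0,0,0],"angular": [0,0,0],"gripper": 40}
  ]
}}

```text
clock: 18.55
position: [0.5407, 0.2602, 0.0745]
ee_rot: [0.501, -0.499, 0.497, 0.503]
contact_force: [-0.2, -0.3, 0.2]
width: 0.04
```

```bash
python3 - <<'E'
from h import *
go(.549,.2573,.02,90)
E
```

```text
pos [0.5407 0.2602 0.0745] w 0.04003031600017265 F [-0.2445 -0.2922  0.2012] t 18.55 tx [-0.0005  0.007  -1.    ] jawyaw 90.25527444016366
 world d [ 0.0083 -0.0029 -0.0545]  dp [ 0.4539 -0.0691 -0.0277]  |d| 0.055198975201843206
 ang [ 0.0028  0.0044 -0.0003]  deg 0.4756594829236688
```

{"api": "arm_command", "payload": {
  "series": [
    {"dp": [0,-0.07,-0.028],"angular": [0.003,0.004,0],"gripper": 26},
    {"dp": [0.1,0,0],"angular": [0,0,0],"gripper": 26},
    {"dp": [0.15,0,0],"angular": [0,0,0],"gripper": 26},
    {"dp": [0.15,0,0],"angular": [0,0,0],"gripper": 26},
    {"dp": [0.08,0,0],"angular": [0,0,0],"gripper": 26},
    {"dp": [0,0,0],"angular": [0,0,0],"gripper": 26},
    {"dp": [0,0,0],"angular": [0,0,0],"gripper": 26},
    {"dp": [0,0,0],"angular": [0,0,0],"gripper": 26}
  ]
}}

```text
clock: 19.55
position: [0.5564, 0.2565, 0.0216]
ee_rot: [0.505, -0.501, 0.497, 0.497]
contact_force: [0.0, -0.3, 0.1]
width: 0.026
```

```bash
python3 - <<'E'
from h import *
go(.549,.2573,.001,90)
d=get_image('side');a=cv2.resize(d['image'][110:190,235:315],None,fx=7.4,fy=7.4,interpolation=cv2.INTER_CUBIC);cv2.imwrite('pics/s6.png',a)
E
```

```text
pos [0.5564 0.2565 0.0216] w 0.025955196082244662 F [ 0.0489 -0.2708  0.0597] t 19.55 tx [ 0.0128  0.0043 -0.9999] jawyaw 89.80695499050047
 world d [-0.0074  0.0008 -0.0206]  dp [0.1713 0.0641 0.006 ]  |d| 0.02195531007424315
 ang [-0.0022  0.0027  0.0081]  deg 0.7949091726355625
```

View pics/s6.png

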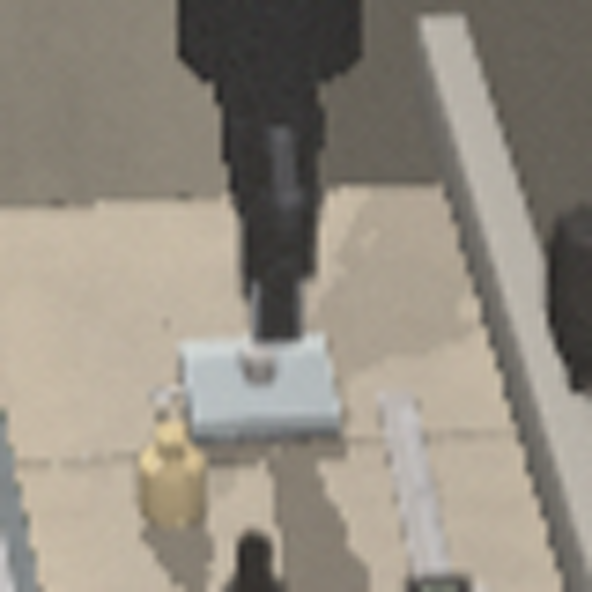

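{"api": "arm_command", "payload": {
  "series": [
    {"dp": [0,0.064,0.006],"angular": [-0.002,0.003,0.008],"gripper": 26},
    {"dp": [0,0,0],"angular": [0,0,0],"gripper": 26},
    {"dp": [0.05,0.005,0],"angular": [0,0,0.002],"gripper": 26},
    {"dp": [0.05,0.005,0],"angular": [0,0,0.002],"gripper": 26},
    {"dp": [0.04,0.005,0],"angular": [0,0,0.002],"gripper": 26},
    {"dp": [0,0,0],"angular": [0,0,0],"gripper": 26},
    {"dp": [0,0,0],"angular": [0,0,0],"gripper": 26},
    {"dp": [0,0,0],"angular": [0,0,0],"gripper": 26}
  ]
}}

```text
clock: 20.6
position: [0.5463, 0.2575, 0.0038]
ee_rot: [0.497, -0.498, 0.503, 0.503]
contact_force: [0.6, 0.1, -0.8]
width: 0.0263
```

```bash
python3 - <<'E'
from h import *
go(.549,.2573,.0,90)
E
```

```text
pos [0.5463 0.2575 0.0038] w 0.026271593653907504 F [ 0.6445  0.1012 -0.8109] t 20.6 tx [-0.0104 -0.0006 -0.9999] jawyaw 90.01489666148825
 world d [ 0.0027 -0.0002 -0.0038]  dp [ 0.0313 -0.0226 -0.0013]  |d| 0.004632282728793654
 ang [ 0.0002 -0.0004 -0.0066]  deg 0.5968225730373528
```

{"api": "arm_command", "payload": {
  "series": [
    {"dp": [0.015,-0.022,0],"angular": [0,0,-0.007],"gripper": 26},
    {"dp": [0.015,0,0],"angular": [0,0,0],"gripper": 26},
    {"dp": [0,0,0],"angular": [0,0,0],"gripper": 20},
    {"dp": [0,0,0],"angular": [0,0,0],"gripper": 4},
    {"dp": [0,0,0],"angular": [0,0,0],"gripper": 4},
    {"dp": [0,0,0],"angular": [0,0,0],"gripper": 4},
    {"dp": [0,0,0],"angular": [0,0,0],"gripper": 4},
    {"dp": [0,0,0],"angular": [0,0,0],"gripper": 4}
  ],
  "grip_force": 60
}}

```text
clock: 21.6
position: [0.5494, 0.2576, 0.0006]
ee_rot: [-0.501, 0.501, -0.499, -0.499]
contact_force: [0.5, 0.1, 0.6]
width: 0.0081
```

```bash
python3 - <<'E'
from h import *
go(.549,.2573,.03,90)
E
```

```text
pos [0.5494 0.2576 0.0006] w 0.008114952170345534 F [0.5395 0.0944 0.6146] t 21.6 tx [ 0.0023 -0.0001 -1.    ] jawyaw 90.00895760354909
 world d [-0.0004 -0.0003  0.0294]  dp [-0.2452  0.0029 -0.0028]  |d| 0.029422662532377186
 ang [ 0.0001 -0.0001  0.0015]  deg 0.13469009589738354
```

{"api": "arm_command", "payload": {
  "series": [
    {"dp": [-0.03,0,0],"angular": [0,0,0],"gripper": 4},
    {"dp": [-0.05,0,0],"angular": [0,0,0],"gripper": 4},
    {"dp": [0,0,0],"angular": [0,0,0],"gripper": 4},
    {"dp": [0,0,0],"angular": [0,0,0],"gripper": 4},
    {"dp": [0,0,0],"angular": [0,0,0],"gripper": 4},
    {"dp": [0,0,0],"angular": [0,0,0],"gripper": 4},
    {"dp": [0,0,0],"angular": [0,0,0],"gripper": 4},
    {"dp": [0,0,0],"angular": [0,0,0],"gripper": 4}
  ]
}}

```text
clock: 22.6
position: [0.5484, 0.2572, 0.0097]
ee_rot: [-0.5, 0.5, -0.5, -0.5]
contact_force: [0.5, -0.1, -1.2]
width: 0.0086
```

```bash
python3 - <<'E'
from h import *
go(.549,.2573,.03,90)
for n in('top','side'):
    d=get_image(n);P=cloud(d);m=(d['depth']>0)&(P[...,0]>.51)&(P[...,0]<.585)&(P[...,1]>.222)&(P[...,1]<.245)&(P[...,2]>.006)&(P[...,2]<.04)
    q=P[m];print(n,len(q),np.percentile(q[:,2],[10,50,90]))
    m=(P[...,0]>.46)&(P[...,0]<.53)&(P[...,1]>.15)&(P[...,1]<.22)&(P[...,2]>.006)&(P[...,2]<.06)&(d['depth']>0)
    q=P[m];print(' w100',len(q),q[:,:2].min(0),q[:,:2].max(0),q[:,2].max())
E
```

```text
pos [0.5484 0.2572 0.0097] w 0.008611693673113855 F [ 0.4913 -0.0989 -1.2249] t 22.6 tx [ 0.     -0.0012 -1.    ] jawyaw 90.01307488795699
 world d [0.0006 0.0001 0.0203]  dp [-0.1692 -0.005   0.0009]  |d| 0.020316212930651688
 ang [ 0.0001 -0.0007  0.    ]  deg 0.06795861166469791
top 139 [0.015  0.022  0.0241]
 w100 119 [0.4747 0.1697] [0.5183 0.1982] 0.043742103465686966
side 136 [0.0121 0.0197 0.0241]
 w100 91 [0.493  0.1655] [0.5185 0.1936] 0.04523638435432531
```

The sled plate has lifted (its top now reads about 22 mm). Carry it.

{"api": "arm_command", "payload": {
  "series": [
    {"dp": [-0.2,0,0],"angular": [0,0,0],"gripper": 4},
    {"dp": [-0.35,0,0],"angular": [0,0,0],"gripper": 4},
    {"dp": [-0.35,0,0],"angular": [0,0,0],"gripper": 4},
    {"dp": [-0.25,0.03,-0.15],"angular": [0,0,0],"gripper": 4},
    {"dp": [0,0.03,-0.3],"angular": [0,0,0],"gripper": 4},
    {"dp": [0,0.03,-0.4],"angular": [0,0,0],"gripper": 4},
    {"dp": [0,0.03,-0.45],"angular": [0,0,0],"gripper": 4},
    {"dp": [0,0.03,-0.45],"angular": [0,0,0],"gripper": 4}
  ],
  "grip_force": 80
}}

```text
clock: 23.7
position: [0.5312, 0.0455, 0.1526]
ee_rot: [-0.498, 0.503, -0.497, -0.501]
contact_force: [0.1, 0.5, -2.5]
width: 0.0071
```

```bash
python3 - <<'E'
from h import *
go(.515,-.374,.14,98.1)
E
```

```text
pos [0.5312 0.0455 0.1526] w 0.00711583715793799 F [ 0.1045  0.5226 -2.4842] t 23.7 tx [ 0.003  -0.0009 -1.    ] jawyaw 90.46201978359034
 world d [-0.0162 -0.4195 -0.0126]  dp [ 0.1076  0.1637 -3.4948]  |d| 0.42003847226472557
 ang [-0.0849 -0.0007  0.0019]  deg 7.64002467737692
```

{"api": "arm_command", "payload": {
  "series": [
    {"dp": [0,0.02,-0.45],"angular": [0,0,0],"gripper": 4},
    {"dp": [0,0.02,-0.48],"angular": [0,0,0],"gripper": 4},
    {"dp": [0,0.02,-0.48],"angular": [0,0,0],"gripper": 4},
    {"dp": [0,0.02,-0.48],"angular": [0,0,0],"gripper": 4},
    {"dp": [0,0.03,-0.48],"angular": [-0.02,0,0],"gripper": 4},
    {"dp": [0,0.03,-0.45],"angular": [-0.02,0,0],"gripper": 4},
    {"dp": [0,0.03,-0.4],"angular": [-0.02,0,0],"gripper": 4},
    {"dp": [0,0.03,-0.2],"angular": [-0.02,0,0],"gripper": 4}
  ]
}}

```text
clock: 24.7
position: [0.5151, -0.3812, 0.1536]
ee_rot: [-0.466, 0.535, -0.464, -0.53]
contact_force: [-0.5, 1.1, -2.3]
width: 0.0074
```

```bash
python3 - <<'E'
from h import *
go(.520,-.3755,.06,98.1)
E
```

```text
pos [ 0.5151 -0.3812  0.1536] w 0.00744358567642335 F [-0.4994  1.0566 -2.2512] t 24.7 tx [ 0.0071 -0.0022 -1.    ] jawyaw 97.71970684872984
 world d [ 0.0049  0.0057 -0.0936]  dp [ 0.7804 -0.0416  0.0437]  |d| 0.09392787501432183
 ang [-0.0042 -0.002   0.0043]  deg 0.5710899780445731
```

Lower to about 0.05, then look at how the sled lines up with its recess.

{"api": "arm_command", "payload": {
  "series": [
    {"dp": [0.1,-0.03,0.04],"angular": [-0.004,-0.002,0.004],"gripper": 4},
    {"dp": [0.25,0,0],"angular": [0,0,0],"gripper": 4},
    {"dp": [0.2,0,0],"angular": [0,0,0],"gripper": 4},
    {"dp": [0.15,0,0],"angular": [0,0,0],"gripper": 4},
    {"dp": [0.1,0,0],"angular": [0,0,0],"gripper": 4},
    {"dp": [0,0,0],"angular": [0,0,0],"gripper": 4},
    {"dp": [0,0,0],"angular": [0,0,0],"gripper": 4},
    {"dp": [0,0,0],"angular": [0,0,0],"gripper": 4}
  ]
}}

```text
clock: 25.7
position: [0.5184, -0.3722, 0.0536]
ee_rot: [0.465, -0.533, 0.463, 0.535]
contact_force: [0.2, -0.2, -2.7]
width: 0.0072
```

```bash
python3 - <<'E'
from h import *
go(.520,-.3755,.0165,98.1)
d=get_image('side');P=cloud(d);np.savez('s7.npz',**d)
cv2.imwrite('pics/s7.png',cv2.resize(d['image'][265:355,235:335],None,fx=6.6,fy=6.6,interpolation=cv2.INTER_CUBIC))
E
```

```text
pos [ 0.5184 -0.3722  0.0536] w 0.007220019302608669 F [ 0.171  -0.1783 -2.6575] t 25.7 tx [-0.0007  0.0038 -1.    ] jawyaw 98.03959402665795
 world d [ 0.0016 -0.0033 -0.0371]  dp [ 0.3087 -0.0092 -0.0303]  |d| 0.03723857029057064
 ang [-0.0007  0.0025 -0.0001]  deg 0.23117713225346384
```

View pics/s7.png

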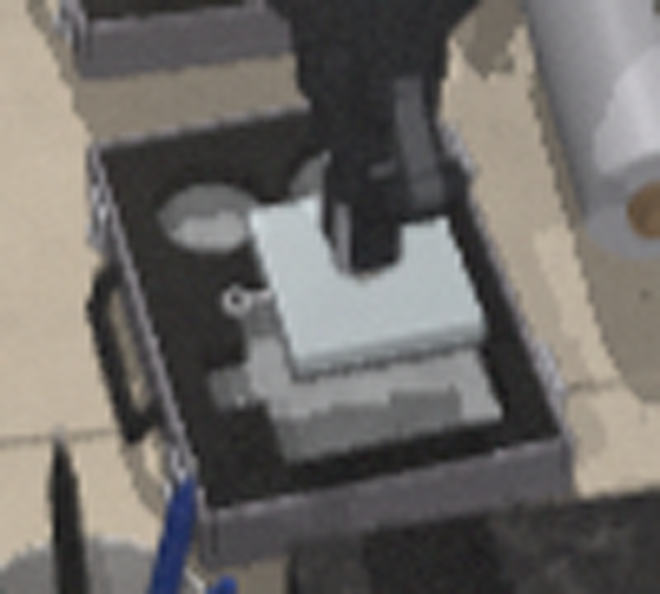

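The side view shows the sled level and parallel to its recess, with the eye towards the slot. I measure the plate and the foam in this same view.

```bash
python3 - <<'E'
from h import *
d=dict(np.load('s7.npz'));P=cloud(d);ok=d['depth']>0;g=d['image'].max(2)
S=np.zeros(g.shape,bool);S[265:355,235:335]=1
m=(S&ok&(P[...,2]>.056)&(P[...,2]<.075)&(g>110)).astype(np.uint8)
n,l,st,c=cv2.connectedComponentsWithStats(m);k=1+st[1:,4].argmax()
q=P[l==k];print('plate',st[k],np.percentile(q[:,2],[10,50,90]),cv2.minAreaRect((q[:,:2]*1000).astype(np.float32)))
# plane-cast version at z=median
vv,uu=np.nonzero(cv2.morphologyEx((l==k).astype(np.uint8),cv2.MORPH_CLOSE,np.ones((9,9))))
z=np.median(q[:,2]);r=np.array([world(d,a,b,z)[:2] for a,b in zip(uu,vv)],np.float32)*1000;print('cast',z,cv2.minAreaRect(r))
m=S&ok&(P[...,2]>.02)&(P[...,2]<.034)&(g<75)
q=P[m];q=q[(q[:,0]>.43)&(q[:,0]<.6)&(q[:,1]<-.26)&(q[:,1]>-.44)];print('foam',cv2.minAreaRect((q[:,:2]*1000).astype(np.float32)))
E
```

```text
plate [269 295  39  27 582] [0.0613 0.0653 0.0674] ((512.3792114257812, -376.009033203125), (77.63880920410156, 65.21000671386719), 2.8636374473571777)
cast 0.0652738502968549 ((511.00262451171875, -377.3515930175781), (77.4918212890625, 68.45681762695312), 7.197455883026123)
foam ((504.6019287109375, -351.9607238769531), (125.65673065185547, 160.9897003173828), 7.711908340454102)
```

{"api": "arm_command", "payload": {
  "series": [
    {"dp": [0.04,-0.012,-0.03],"angular": [0,0.002,0],"gripper": 4},
    {"dp": [0.08,0,0],"angular": [0,0,0],"gripper": 4},
    {"dp": [0.07,0,0],"angular": [0,0,0],"gripper": 4},
    {"dp": [0.03,0,0],"angular": [0,0,0],"gripper": 4},
    {"dp": [0,0,0],"angular": [0,0,0],"gripper": 4},
    {"dp": [0,0,0],"angular": [0,0,0],"gripper": 4},
    {"dp": [0,0,0],"angular": [0,0,0],"gripper": 4},
    {"dp": [0,0,0],"angular": [0,0,0],"gripper": 4}
  ]
}}

```text
clock: 26.75
position: [0.521, -0.3766, 0.0262]
ee_rot: [-0.464, 0.534, -0.464, -0.533]
contact_force: [0.3, -0.1, -2.9]
width: 0.0072
```

```bash
python3 - <<'E'
from h import *
go(.520,-.3755,.0165,98.1)
E
```

```text
pos [ 0.521  -0.3766  0.0262] w 0.00722159590311205 F [ 0.3239 -0.0642 -2.9412] t 26.75 tx [ 0.0013 -0.0008 -1.    ] jawyaw 98.01019682064967
 world d [-0.001   0.0011 -0.0097]  dp [0.0808 0.0071 0.0102]  |d| 0.00981216383249822
 ang [-0.001  -0.0006  0.0008]  deg 0.12680911561301791
```

{"api": "arm_command", "payload": {
  "series": [
    {"dp": [0.02,0.006,0.01],"angular": [0,0,0],"gripper": 4},
    {"dp": [0.03,0,0],"angular": [0,0,0],"gripper": 4},
    {"dp": [0.03,0,0],"angular": [0,0,0],"gripper": 4},
    {"dp": [0.01,0,0],"angular": [0,0,0],"gripper": 4},
    {"dp": [0,0,0],"angular": [0,0,0],"gripper": 4},
    {"dp": [0,0,0],"angular": [0,0,0],"gripper": 4},
    {"dp": [0,0,0],"angular": [0,0,0],"gripper": 4},
    {"dp": [0,0,0],"angular": [0,0,0],"gripper": 4}
  ]
}}

```text
clock: 27.75
position: [0.5205, -0.3759, 0.0167]
ee_rot: [-0.464, 0.535, -0.464, -0.533]
contact_force: [-0.3, 0.4, 0.3]
width: 0.0075
```

```bash
python3 - <<'E'
from h import *
go(.520,-.3755,.0165,98.1)
E
```

```text
pos [ 0.5205 -0.3759  0.0167] w 0.007488109139699277 F [-0.2704  0.3867  0.2534] t 27.75 tx [ 0.0026 -0.0021 -1.    ] jawyaw 98.01258374617066
 world d [-0.0005  0.0004 -0.0002]  dp [0.0016 0.0033 0.0034]  |d| 0.0006033319344034712
 ang [-0.001  -0.0016  0.0015]  deg 0.21225976779300845
```

Landed (force now about 0). Release and head back for the smallest weight.

{"api": "arm_command", "payload": {
  "series": [
    {"dp": [0,0,0],"angular": [0,0,0],"gripper": 26},
    {"dp": [0,0,0],"angular": [0,0,0],"gripper": 26},
    {"dp": [0,0,0],"angular": [0,0,0],"gripper": 26},
    {"dp": [-0.2,0,0],"angular": [0,0,0],"gripper": 40},
    {"dp": [-0.45,0,0],"angular": [0.02,0,0],"gripper": 40},
    {"dp": [-0.48,0,0.1],"angular": [0.02,0,0],"gripper": 40},
    {"dp": [0,0,0.45],"angular": [0.02,0,0],"gripper": 40},
    {"dp": [0,0,0.5],"angular": [0.02,0,0],"gripper": 40}
  ]
}}

```text
clock: 28.75
position: [0.514, -0.2522, 0.1557]
ee_rot: [-0.499, 0.504, -0.499, -0.498]
contact_force: [0.9, 0.2, -0.5]
width: 0.04
```

{"api": "arm_command", "payload": {
  "series": [
    {"dp": [0,0,0.5],"angular": [0,0,0],"gripper": 40},
    {"dp": [0,0,0.5],"angular": [0,0,0],"gripper": 40},
    {"dp": [0,0,0.5],"angular": [0,0,0],"gripper": 40},
    {"dp": [0,0,0.5],"angular": [0,0,0],"gripper": 40},
    {"dp": [0,0,0.5],"angular": [0,0,0],"gripper": 40},
    {"dp": [0,0,0.5],"angular": [0,0,0],"gripper": 40},
    {"dp": [0,0,0.5],"angular": [0,0,0],"gripper": 40},
    {"dp": [0,0,0],"angular": [0,0,0],"gripper": 40}
  ]
}}

```text
clock: 29.75
position: [0.5129, 0.1844, 0.1565]
ee_rot: [-0.502, 0.507, -0.495, -0.497]
contact_force: [0.3, -1.1, 0.4]
width: 0.0399
```

```bash
python3 - <<'E'
from h import *
go(.5057,.183,.06,90)
d=get_image('top')
cv2.imwrite('pics/t8.png',cv2.resize(d['image'][175:260,290:455],None,fx=4.8,fy=4.8,interpolation=cv2.INTER_CUBIC))
E
```

```text
pos [0.5129 0.1844 0.1565] w 0.039948634634472506 F [ 0.2785 -1.1131  0.445 ] t 29.75 tx [ 0.0164 -0.0036 -0.9999] jawyaw 90.35047236099534
 world d [-0.0072 -0.0014 -0.0965]  dp [ 0.8033  0.073  -0.008 ]  |d| 0.0967920301807561
 ang [ 0.0039 -0.0023  0.0104]  deg 1.024292567880334
```

View pics/t8.png

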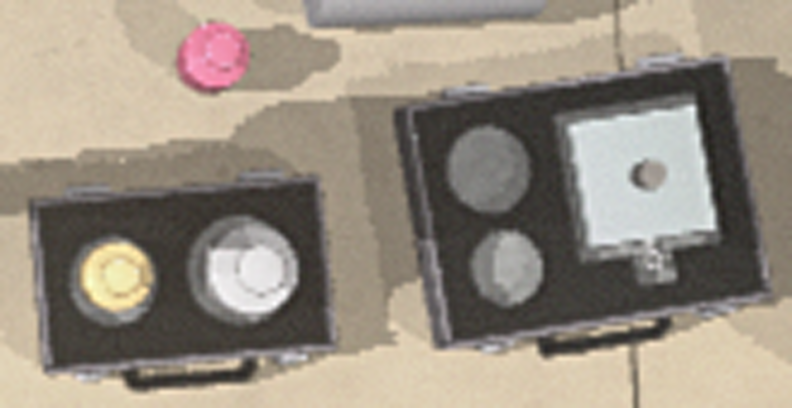

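The 500 g and 200 g weights and the sled (eye in its slot) are all seated. Now down to the smallest weight.

{"api": "arm_command", "payload": {
  "series": [
    {"dp": [0.1,0.07,0],"angular": [0.004,-0.002,0.01],"gripper": 42},
    {"dp": [0.3,0.005,0],"angular": [0,0,0.002],"gripper": 42},
    {"dp": [0.3,0.005,0],"angular": [0,0,0.002],"gripper": 42},
    {"dp": [0.3,0.005,0],"angular": [0,0,0.002],"gripper": 42},
    {"dp": [0.1,0,0],"angular": [0,0,0],"gripper": 42},
    {"dp": [0,0,0],"angular": [0,0,0],"gripper": 42},
    {"dp": [0,0,0],"angular": [0,0,0],"gripper": 42},
    {"dp": [0,0,0],"angular": [0,0,0],"gripper": 42}
  ]
}}

```text
clock: 30.8
position: [0.5021, 0.1718, 0.0214]
ee_rot: [0.501, -0.494, 0.507, 0.497]
contact_force: [0.1, -0.5, 0.1]
width: 0.042
```

```bash
python3 - <<'E'
from h import *
go(.5057,.183,-.003,90)
E
```

```text
pos [0.5021 0.1718 0.0214] w 0.041992322238523054 F [ 0.1471 -0.5302  0.1126] t 30.8 tx [-0.0101 -0.0034 -0.9999] jawyaw 89.05399995519585
 world d [ 0.0036  0.0112 -0.0244]  dp [ 0.2024 -0.0301  0.0941]  |d| 0.027032831532711417
 ang [-0.0105 -0.0022 -0.0064]  deg 1.1255165416838506
```

{"api": "arm_command", "payload": {
  "series": [
    {"dp": [0,-0.03,0.094],"angular": [-0.01,-0.002,-0.006],"gripper": 42},
    {"dp": [0,0,0],"angular": [0,0,0],"gripper": 42},
    {"dp": [0.06,0,0],"angular": [0,0,0],"gripper": 42},
    {"dp": [0.08,0,0],"angular": [0,0,0],"gripper": 42},
    {"dp": [0.06,0,0],"angular": [0,0,0],"gripper": 42},
    {"dp": [0,0,0],"angular": [0,0,0],"gripper": 42},
    {"dp": [0,0,0],"angular": [0,0,0],"gripper": 42},
    {"dp": [0,0,0],"angular": [0,0,0],"gripper": 42}
  ]
}}

```text
clock: 31.8
position: [0.507, 0.1846, -0.0032]
ee_rot: [-0.5, 0.501, -0.499, -0.5]
contact_force: [-0.2, -0.0, -0.3]
width: 0.0421
```

```bash
python3 - <<'E'
from h import *
go(.5057,.183,-.003,90)
E
```

```text
pos [ 0.507   0.1846 -0.0032] w 0.04206774867366684 F [-0.248  -0.0457 -0.2502] t 31.8 tx [ 0.0024  0.0005 -1.    ] jawyaw 90.07101778390675
 world d [-0.0013 -0.0016  0.0002]  dp [-0.002   0.0108 -0.0133]  |d| 0.0020673965897720402
 ang [0.0008 0.0003 0.0015]  deg 0.154969567756719
```

{"api": "arm_command", "payload": {
  "series": [
    {"dp": [0,0.01,-0.013],"angular": [0,0,0.001],"gripper": 42},
    {"dp": [0,0,0],"angular": [0,0,0],"gripper": 15},
    {"dp": [0,0,0],"angular": [0,0,0],"gripper": 15},
    {"dp": [0,0,0],"angular": [0,0,0],"gripper": 15},
    {"dp": [0,0,0],"angular": [0,0,0],"gripper": 15},
    {"dp": [0,0,0],"angular": [0,0,0],"gripper": 15},
    {"dp": [0,0,0],"angular": [0,0,0],"gripper": 15},
    {"dp": [0,0,0],"angular": [0,0,0],"gripper": 15}
  ],
  "grip_force": 50
}}

```text
clock: 32.8
position: [0.5061, 0.183, -0.0025]
ee_rot: [-0.5, 0.501, -0.499, -0.5]
contact_force: [0.6, -0.0, 0.8]
width: 0.0234
```

```bash
python3 - <<'E'
from h import *
go(.4763,-.3085,.15,90)
E
```

```text
pos [ 0.5061  0.183  -0.0025] w 0.02340000772700856 F [ 0.5874 -0.004   0.8171] t 32.8 tx [ 0.002   0.0007 -1.    ] jawyaw 90.06633619844327
 world d [-0.0298 -0.4915  0.1525]  dp [-1.2742  0.2507 -4.0944]  |d| 0.5154473883725366
 ang [0.0007 0.0005 0.0013]  deg 0.137481166871764
```

{"api": "arm_command", "payload": {
  "series": [
    {"dp": [-0.1,0,0],"angular": [0,0,0],"gripper": 15},
    {"dp": [-0.4,0,0],"angular": [0,0,0],"gripper": 15},
    {"dp": [-0.4,0,0],"angular": [0,0,0],"gripper": 15},
    {"dp": [-0.35,0.02,-0.2],"angular": [0,0,0],"gripper": 15},
    {"dp": [0,0.03,-0.45],"angular": [0,0,0],"gripper": 15},
    {"dp": [0,0.02,-0.48],"angular": [0,0,0],"gripper": 15},
    {"dp": [0,0.02,-0.48],"angular": [0,0,0],"gripper": 15},
    {"dp": [0,0.02,-0.48],"angular": [0,0,0],"gripper": 15}
  ]
}}

```text
clock: 33.8
position: [0.4953, -0.0709, 0.1577]
ee_rot: [-0.5, 0.505, -0.495, -0.5]
contact_force: [0.8, -0.1, -1.2]
width: 0.023
```

```bash
python3 - <<'E'
from h import *
go(.4763,-.3085,.15,90)
E
```

```text
pos [ 0.4953 -0.0709  0.1577] w 0.022991779115436078 F [ 0.8155 -0.1421 -1.2243] t 33.8 tx [ 0.0107  0.0003 -0.9999] jawyaw 90.57628232646508
 world d [-0.019  -0.2376 -0.0077]  dp [ 0.0615  0.1786 -1.9787]  |d| 0.23852318746175932
 ang [0.0064 0.0002 0.0068]  deg 0.8417780643940291
```

{"api": "arm_command", "payload": {
  "series": [
    {"dp": [0,0.04,-0.45],"angular": [0.006,0,0.007],"gripper": 15},
    {"dp": [0,0.05,-0.45],"angular": [0,0,0],"gripper": 15},
    {"dp": [0,0.05,-0.45],"angular": [0,0,0],"gripper": 15},
    {"dp": [0,0.05,-0.45],"angular": [0,0,0],"gripper": 15},
    {"dp": [0.1,0,-0.1],"angular": [0,0,0],"gripper": 15},
    {"dp": [0.3,0,0],"angular": [0,0,0],"gripper": 15},
    {"dp": [0.3,0,0],"angular": [0,0,0],"gripper": 15},
    {"dp": [0,0,0],"angular": [0,0,0],"gripper": 15}
  ]
}}

```text
clock: 34.8
position: [0.4721, -0.3102, 0.0766]
ee_rot: [0.503, -0.501, 0.501, 0.496]
contact_force: [0.5, 0.1, -0.2]
width: 0.0233
```

```bash
python3 - <<'E'
from h import *
go(.4763,-.3085,.0135,90)
E
```

```text
pos [ 0.4721 -0.3102  0.0766] w 0.02332193548621393 F [ 0.5307  0.0736 -0.2161] t 34.8 tx [ 0.007  -0.0027 -1.    ] jawyaw 89.6135853157172
 world d [ 0.0042  0.0017 -0.0631]  dp [ 0.5258 -0.0315  0.016 ]  |d| 0.06323869553254002
 ang [-0.0043 -0.0017  0.0045]  deg 0.5766871762960342
```

{"api": "arm_command", "payload": {
  "series": [
    {"dp": [0.05,-0.03,0.016],"angular": [-0.004,-0.002,0.004],"gripper": 15},
    {"dp": [0.15,0,0],"angular": [0,0,0],"gripper": 15},
    {"dp": [0.1,0,0],"angular": [0,0,0],"gripper": 15},
    {"dp": [0.06,0,0],"angular": [0,0,0],"gripper": 15},
    {"dp": [0,0,0],"angular": [0,0,0],"gripper": 15},
    {"dp": [0,0,0],"angular": [0,0,0],"gripper": 15},
    {"dp": [0,0,0],"angular": [0,0,0],"gripper": 15},
    {"dp": [0,0,0],"angular": [0,0,0],"gripper": 15}
  ]
}}

```text
clock: 35.8
position: [0.4815, -0.3095, 0.0387]
ee_rot: [-0.5, 0.505, -0.498, -0.497]
contact_force: [0.5, 0.0, -1.4]
width: 0.0231
```

```bash
python3 - <<'E'
from h import *
go(.4763,-.3085,.0135,90)
E
```

```text
pos [ 0.4815 -0.3095  0.0387] w 0.023060082606281444 F [ 0.5461  0.0276 -1.398 ] t 35.8 tx [ 0.0101 -0.0063 -0.9999] jawyaw 90.15012235332154
 world d [-0.0052  0.001  -0.0252]  dp [0.2095 0.0451 0.0095]  |d| 0.025734770115119494
 ang [ 0.0017 -0.004   0.0064]  deg 0.6992614979321762
```

{"api": "arm_command", "payload": {
  "series": [
    {"dp": [0,0.045,0.01],"angular": [0.002,-0.004,0.006],"gripper": 15},
    {"dp": [0,0,0],"angular": [0,0,0],"gripper": 15},
    {"dp": [0.06,0,0],"angular": [0,0,0],"gripper": 15},
    {"dp": [0.07,0,0],"angular": [0,0,0],"gripper": 15},
    {"dp": [0.06,0,0],"angular": [0,0,0],"gripper": 15},
    {"dp": [0.02,0,0],"angular": [0,0,0],"gripper": 15},
    {"dp": [0,0,0],"angular": [0,0,0],"gripper": 15},
    {"dp": [0,0,0],"angular": [0,0,0],"gripper": 15}
  ]
}}

```text
clock: 36.8
position: [0.4757, -0.3083, 0.0135]
ee_rot: [0.5, -0.5, 0.5, 0.5]
contact_force: [-0.1, -0.6, 1.1]
width: 0.0236
```

```bash
python3 - <<'E'
from h import *
go(.4763,-.3085,.0135,90)
E
```

```text
pos [ 0.4757 -0.3083  0.0135] w 0.023635465363383783 F [-0.0986 -0.5902  1.0884] t 36.8 tx [ 0.0003  0.0002 -1.    ] jawyaw 89.95359957378159
 world d [ 0.0006 -0.0002 -0.    ]  dp [ 0.     -0.0049 -0.0016]  |d| 0.0006125828100504792
 ang [-0.0005  0.0001  0.0002]  deg 0.05022280420535282
```

Seated. Release, lift and go to the bottle.

{"api": "arm_command", "payload": {
  "series": [
    {"dp": [0,0,0],"angular": [0,0,0],"gripper": 40},
    {"dp": [0,0,0],"angular": [0,0,0],"gripper": 40},
    {"dp": [0,0,0],"angular": [0,0,0],"gripper": 40},
    {"dp": [-0.2,0,0],"angular": [0,0,0],"gripper": 40},
    {"dp": [-0.45,0,0],"angular": [0,0,0],"gripper": 50},
    {"dp": [-0.48,0,0],"angular": [0,0,0],"gripper": 50},
    {"dp": [-0.3,-0.05,0.3],"angular": [0,0,0],"gripper": 50},
    {"dp": [0,-0.07,0.48],"angular": [0,0,0],"gripper": 50}
  ]
}}

```text
clock: 37.8
position: [0.4916, -0.2167, 0.1889]
ee_rot: [0.502, -0.498, 0.501, 0.498]
contact_force: [0.9, -0.1, -0.5]
width: 0.0497
```

```bash
python3 - <<'E'
from h import *
go(.520,.0245,.16,90)
E
```

```text
pos [ 0.4916 -0.2167  0.1889] w 0.04971734410866938 F [ 0.8895 -0.0916 -0.5491] t 37.8 tx [ 0.0012  0.0007 -1.    ] jawyaw 89.58887797757968
 world d [ 0.0284  0.2412 -0.0289]  dp [ 0.2423 -0.2224  2.0116]  |d| 0.2445912295524824
 ang [-0.0046  0.0005  0.0007]  deg 0.41873378801513655
```

{"api": "arm_command", "payload": {
  "series": [
    {"dp": [0,-0.045,0.4],"angular": [-0.004,0,0],"gripper": 56},
    {"dp": [0,-0.045,0.4],"angular": [0,0,0],"gripper": 56},
    {"dp": [0,-0.045,0.4],"angular": [0,0,0],"gripper": 56},
    {"dp": [0,-0.045,0.4],"angular": [0,0,0],"gripper": 56},
    {"dp": [0,-0.045,0.35],"angular": [0,0,0],"gripper": 56},
    {"dp": [0,0,0],"angular": [0,0,0],"gripper": 56},
    {"dp": [0.2,0,0],"angular": [0,0,0],"gripper": 56},
    {"dp": [0,0,0],"angular": [0,0,0],"gripper": 56}
  ]
}}

```text
clock: 38.8
position: [0.5201, 0.027, 0.1661]
ee_rot: [-0.501, 0.503, -0.498, -0.499]
contact_force: [-0.8, 0.2, -0.8]
width: 0.0561
```

```bash
python3 - <<'E'
from h import *
go(.520,.0245,.034,90)
E
```

```text
pos [0.5201 0.027  0.1661] w 0.056056073895465165 F [-0.7992  0.2343 -0.8113] t 38.8 tx [ 0.0064 -0.0003 -1.    ] jawyaw 90.20387823829091
 world d [-0.0001 -0.0025 -0.1321]  dp [ 1.1012  0.008  -0.0208]  |d| 0.13217445703073882
 ang [ 0.0023 -0.0002  0.0041]  deg 0.42026966876544597
```

Go down gently to about 0.06, checking for lateral drift.

{"api": "arm_command", "payload": {
  "series": [
    {"dp": [0,0.008,-0.02],"angular": [0.002,0,0.004],"gripper": 56},
    {"dp": [0.2,0,0],"angular": [0,0,0],"gripper": 56},
    {"dp": [0.2,0,0],"angular": [0,0,0],"gripper": 56},
    {"dp": [0.2,0,0],"angular": [0,0,0],"gripper": 56},
    {"dp": [0.15,0,0],"angular": [0,0,0],"gripper": 56},
    {"dp": [0,0,0],"angular": [0,0,0],"gripper": 56},
    {"dp": [0,0,0],"angular": [0,0,0],"gripper": 56},
    {"dp": [0,0,0],"angular": [0,0,0],"gripper": 56}
  ]
}}

```text
clock: 39.8
position: [0.5261, 0.0178, 0.0816]
ee_rot: [0.504, -0.503, 0.499, 0.494]
contact_force: [-1.1, 0.4, 0.6]
width: 0.0559
```

```bash
python3 - <<'E'
from h import *
go(.520,.0245,.034,90)
d=get_image('side');a=cv2.resize(d['image'][140:230,225:315],None,fx=6.6,fy=6.6,interpolation=cv2.INTER_CUBIC);cv2.imwrite('pics/s9.png',a)
E
```

```text
pos [0.5261 0.0178 0.0816] w 0.05594431811362431 F [-1.0598  0.424   0.5994] t 39.8 tx [ 0.0134 -0.0039 -0.9999] jawyaw 89.59890268380573
 world d [-0.0061  0.0067 -0.0476]  dp [0.3958 0.0567 0.0574]  |d| 0.048469911875035715
 ang [-0.0044 -0.0025  0.0085]  deg 0.8945913577240097
```

View pics/s9.png

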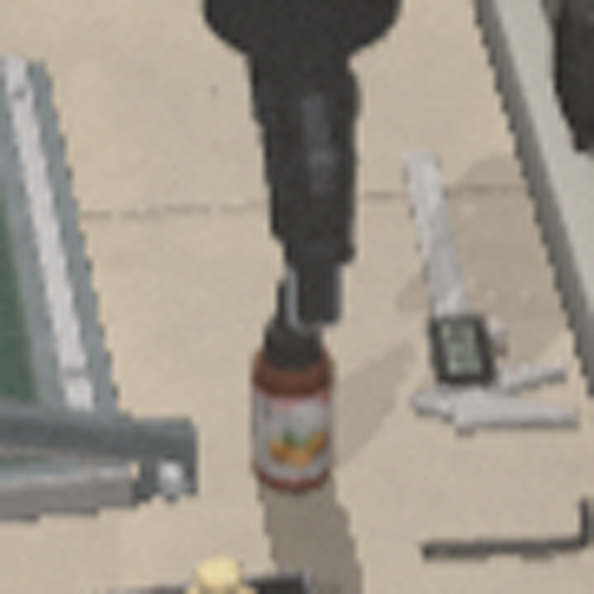

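The fingers straddle the bulb above the glass, about 6 mm too far towards +x. I correct that and go down in small steps.

{"api": "arm_command", "payload": {
  "series": [
    {"dp": [0,0.055,0.057],"angular": [-0.004,-0.002,0.008],"gripper": 56},
    {"dp": [0,0,0],"angular": [0,0,0],"gripper": 56},
    {"dp": [0.1,0.003,0],"angular": [0,0,0.001],"gripper": 56},
    {"dp": [0.1,0.003,0],"angular": [0,0,0.001],"gripper": 56},
    {"dp": [0.1,0.003,0],"angular": [0,0,0.001],"gripper": 56},
    {"dp": [0.06,0,0],"angular": [0,0,0],"gripper": 56},
    {"dp": [0,0,0],"angular": [0,0,0],"gripper": 56},
    {"dp": [0,0,0],"angular": [0,0,0],"gripper": 56}
  ]
}}

```text
clock: 40.85
position: [0.5178, 0.0253, 0.0352]
ee_rot: [0.498, -0.499, 0.501, 0.501]
contact_force: [-0.5, 0.1, 0.2]
width: 0.0561
```

```bash
python3 - <<'E'
from h import *
go(.520,.0245,.034,90)
E
```

```text
pos [0.5178 0.0253 0.0352] w 0.056094949826111844 F [-0.4604  0.083   0.2013] t 40.85 tx [-0.0053 -0.0006 -1.    ] jawyaw 90.01839769177359
 world d [ 0.0022 -0.0008 -0.0012]  dp [ 0.0098 -0.0186 -0.0069]  |d| 0.0026589982217862912
 ang [ 0.0002 -0.0004 -0.0034]  deg 0.307774988578849
```

{"api": "arm_command", "payload": {
  "series": [
    {"dp": [0.01,-0.018,-0.007],"angular": [0,0,-0.003],"gripper": 50},
    {"dp": [0,0,0],"angular": [0,0,0],"gripper": 44},
    {"dp": [0,0,0],"angular": [0,0,0],"gripper": 38},
    {"dp": [0,0,0],"angular": [0,0,0],"gripper": 34},
    {"dp": [0,0,0],"angular": [0,0,0],"gripper": 25},
    {"dp": [0,0,0],"angular": [0,0,0],"gripper": 25},
    {"dp": [0,0,0],"angular": [0,0,0],"gripper": 25},
    {"dp": [0,0,0],"angular": [0,0,0],"gripper": 25}
  ],
  "grip_force": 40
}}

```text
clock: 41.85
position: [0.5213, 0.0245, 0.0354]
ee_rot: [-0.501, 0.501, -0.499, -0.499]
contact_force: [0.8, 0.7, 1.4]
width: 0.0281
```

```bash
python3 - <<'E'
from h import *
go(.5258,-.3016,.2,90)
E
```

```text
pos [0.5213 0.0245 0.0354] w 0.028085926964105223 F [0.8142 0.7445 1.4486] t 41.85 tx [ 0.003  -0.0006 -1.    ] jawyaw 90.0119731150723
 world d [ 0.0045 -0.3261  0.1646]  dp [-1.3697 -0.0413 -2.7181]  |d| 0.3652786046378962
 ang [ 0.0001 -0.0004  0.0019]  deg 0.17735870553591315
```

{"api": "arm_command", "payload": {
  "series": [
    {"dp": [-0.04,0,0],"angular": [0,0,0],"gripper": 20},
    {"dp": [-0.1,0,0],"angular": [0,0,0],"gripper": 20},
    {"dp": [-0.25,0,0],"angular": [0,0,0],"gripper": 20},
    {"dp": [-0.3,0,0],"angular": [0,0,0],"gripper": 20},
    {"dp": [-0.3,0,0],"angular": [0,0,0],"gripper": 20},
    {"dp": [-0.1,0,0],"angular": [0,0,0],"gripper": 20},
    {"dp": [0,0,0],"angular": [0,0,0],"gripper": 20},
    {"dp": [0,0,0],"angular": [0,0,0],"gripper": 20}
  ]
}}

```text
clock: 42.85
position: [0.5194, 0.0244, 0.171]
ee_rot: [-0.5, 0.5, -0.5, -0.5]
contact_force: [-0.4, -0.7, -0.7]
width: 0.0284
```

```bash
python3 - <<'E'
from h import *
go(.5258,-.3016,.17,90)
d=get_image('side');a=cv2.resize(d['image'][100:230,225:355],None,fx=4.6,fy=4.6,interpolation=cv2.INTER_CUBIC);cv2.imwrite('pics/s10.png',a)
E
```

```text
pos [0.5194 0.0244 0.171 ] w 0.02835581035349773 F [-0.3989 -0.7022 -0.7239] t 42.85 tx [ 0.0004 -0.0009 -1.    ] jawyaw 90.01250540428171
 world d [ 0.0064 -0.326  -0.001 ]  dp [ 0.0106 -0.0528 -2.7163]  |d| 0.32602190554408966
 ang [ 0.0001 -0.0006  0.0003]  deg 0.059098721838734256
```

View pics/s10.png

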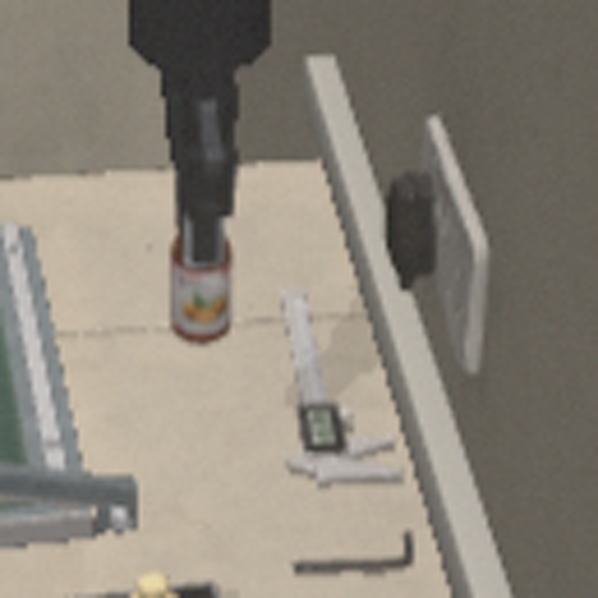

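The bottle is held upright. Carry it over smoothly.

{"api": "arm_command", "payload": {
  "series": [
    {"dp": [0,0,-0.2],"angular": [0,0,0],"gripper": 20},
    {"dp": [0,-0.01,-0.35],"angular": [0,0,0],"gripper": 20},
    {"dp": [0,-0.01,-0.42],"angular": [0,0,0],"gripper": 20},
    {"dp": [0,-0.01,-0.45],"angular": [0,0,0],"gripper": 20},
    {"dp": [0,-0.01,-0.45],"angular": [0,0,0],"gripper": 20},
    {"dp": [0,-0.01,-0.42],"angular": [0,0,0],"gripper": 20},
    {"dp": [0,0,-0.28],"angular": [0,0,0],"gripper": 20},
    {"dp": [0,0,-0.1],"angular": [0,0,0],"gripper": 20}
  ]
}}

```text
clock: 43.9
position: [0.5209, -0.3019, 0.157]
ee_rot: [0.497, -0.494, 0.501, 0.508]
contact_force: [0.6, 1.0, 0.5]
width: 0.0279
```

```bash
python3 - <<'E'
from h import *
go(.5258,-.3016,.0514,90)
E
```

```text
pos [ 0.5209 -0.3019  0.157 ] w 0.027914444989292932 F [0.558  1.0469 0.5377] t 43.9 tx [-0.0191  0.0097 -0.9998] jawyaw 90.20278456367201
 world d [ 0.0049  0.0003 -0.1056]  dp [ 0.8793 -0.0578 -0.0059]  |d| 0.10574916607278001
 ang [ 0.0023  0.0062 -0.0121]  deg 1.243321587832087
```

{"api": "arm_command", "payload": {
  "series": [
    {"dp": [0,-0.055,-0.005],"angular": [0.002,0.006,-0.012],"gripper": 20},
    {"dp": [0,0,0],"angular": [0,0,0],"gripper": 20},
    {"dp": [0.15,0,0],"angular": [0,0,0],"gripper": 20},
    {"dp": [0.2,0,0],"angular": [0,0,0],"gripper": 20},
    {"dp": [0.15,0,0],"angular": [0,0,0],"gripper": 20},
    {"dp": [0.1,0,0],"angular": [0,0,0],"gripper": 20},
    {"dp": [0,0,0],"angular": [0,0,0],"gripper": 20},
    {"dp": [0,0,0],"angular": [0,0,0],"gripper": 20}
  ]
}}

```text
clock: 44.9
position: [0.5289, -0.2918, 0.0837]
ee_rot: [0.499, -0.501, 0.496, 0.503]
contact_force: [0.2, 0.4, -0.5]
width: 0.0281
```

```bash
python3 - <<'E'
from h import *
go(.5258,-.3016,.0514,90)
E
```

```text
pos [ 0.5289 -0.2918  0.0837] w 0.02811084991765502 F [ 0.2387  0.4419 -0.4885] t 44.9 tx [ 0.0011  0.0043 -1.    ] jawyaw 90.5160919203105
 world d [-0.0031 -0.0098 -0.0323]  dp [ 0.2684  0.0267 -0.083 ]  |d| 0.03386427354986519
 ang [0.0057 0.0028 0.0007]  deg 0.5764398759328468
```

{"api": "arm_command", "payload": {
  "series": [
    {"dp": [0,0.026,-0.08],"angular": [0.005,0.003,0],"gripper": 20},
    {"dp": [0,0,0],"angular": [0,0,0],"gripper": 20},
    {"dp": [0.06,0,0],"angular": [0,0,0],"gripper": 20},
    {"dp": [0.06,0,0],"angular": [0,0,0],"gripper": 20},
    {"dp": [0,0,0],"angular": [0,0,0],"gripper": 20},
    {"dp": [0,0,0],"angular": [0,0,0],"gripper": 20},
    {"dp": [0,0,0],"angular": [0,0,0],"gripper": 20},
    {"dp": [0,0,0],"angular": [0,0,0],"gripper": 20}
  ]
}}

```text
clock: 45.9
position: [0.5265, -0.303, 0.0697]
ee_rot: [-0.5, 0.502, -0.5, -0.498]
contact_force: [-0.3, -0.1, -1.1]
width: 0.0282
```

```bash
python3 - <<'E'
from h import *
go(.5258,-.3016,.0514,90)
E
```

```text
pos [ 0.5265 -0.303   0.0697] w 0.028196983122083248 F [-0.2528 -0.1105 -1.1099] t 45.9 tx [ 0.0036 -0.0024 -1.    ] jawyaw 90.00008728565767
 world d [-0.0007  0.0014 -0.0183]  dp [0.1528 0.0062 0.0121]  |d| 0.018412895523713006
 ang [ 0.     -0.0015  0.0023]  deg 0.24796212682369514
```

{"api": "arm_command", "payload": {
  "series": [
    {"dp": [0.02,0.006,0.012],"angular": [0,-0.001,0.002],"gripper": 20},
    {"dp": [0.05,0,0],"angular": [0,0,0],"gripper": 20},
    {"dp": [0.05,0,0],"angular": [0,0,0],"gripper": 20},
    {"dp": [0.03,0,0],"angular": [0,0,0],"gripper": 20},
    {"dp": [0.01,0,0],"angular": [0,0,0],"gripper": 20},
    {"dp": [0,0,0],"angular": [0,0,0],"gripper": 20},
    {"dp": [0,0,0],"angular": [0,0,0],"gripper": 20},
    {"dp": [0,0,0],"angular": [0,0,0],"gripper": 20}
  ]
}}

```text
clock: 46.9
position: [0.5269, -0.3016, 0.0514]
ee_rot: [-0.5, 0.501, -0.5, -0.499]
contact_force: [0.5, 0.6, 2.4]
width: 0.0286
```

```bash
python3 - <<'E'
from h import *
go(.5258,-.3016,.0514,90)
E
```

```text
pos [ 0.5269 -0.3016  0.0514] w 0.028560529873791946 F [0.5249 0.5593 2.4426] t 46.9 tx [ 0.0031 -0.0017 -1.    ] jawyaw 89.9850900626091
 world d [-0.0011  0.      0.    ]  dp [-0.0002  0.0092  0.0003]  |d| 0.0011073391077307316
 ang [-0.0002 -0.0011  0.002 ]  deg 0.20280814061271737
```

Touched down (+2.4 N). Open gently, rise straight up and back off.

{"api": "arm_command", "payload": {
  "series": [
    {"dp": [0,0,0],"angular": [0,0,0],"gripper": 34},
    {"dp": [0,0,0],"angular": [0,0,0],"gripper": 42},
    {"dp": [0,0,0],"angular": [0,0,0],"gripper": 52},
    {"dp": [0,0,0],"angular": [0,0,0],"gripper": 56},
    {"dp": [0,0,0],"angular": [0,0,0],"gripper": 56},
    {"dp": [-0.15,0,0],"angular": [0,0,0],"gripper": 56},
    {"dp": [-0.3,0,0],"angular": [0,0,0],"gripper": 56},
    {"dp": [-0.4,0,0],"angular": [0,0,0],"gripper": 56}
  ]
}}

```text
clock: 47.9
position: [0.5237, -0.2996, 0.1504]
ee_rot: [0.5, -0.497, 0.5, 0.503]
contact_force: [-0.4, -0.8, 0.2]
width: 0.0561
```

{"api": "arm_command", "payload": {
  "series": [
    {"dp": [-0.4,0,0],"angular": [0,0,0],"gripper": 56},
    {"dp": [0,0,0.5],"angular": [0,0,0],"gripper": 56},
    {"dp": [0,0,0.5],"angular": [0,0,0],"gripper": 56},
    {"dp": [0,0,0.5],"angular": [0,0,0],"gripper": 56},
    {"dp": [0,0,0.5],"angular": [0,0,0],"gripper": 56},
    {"dp": [0,0,0.5],"angular": [0,0,0],"gripper": 56},
    {"dp": [0,0,0.5],"angular": [0,0,0],"gripper": 56},
    {"dp": [0,0,0],"angular": [0,0,0],"gripper": 56}
  ]
}}

```text
clock: 48.9
position: [0.5286, 0.0677, 0.2058]
ee_rot: [0.503, -0.501, 0.499, 0.497]
contact_force: [-0.2, -0.4, -0.3]
width: 0.0562
```

```bash
python3 - <<'E'
from h import *
go(.5,0,.2)
d=get_image('top');P=cloud(d);Z=P[...,2];s=get_image('side')
a=cv2.resize(d['image'][175:260,290:455],(660,340),interpolation=cv2.INTER_CUBIC);b=cv2.resize(s['image'][215:355,230:345],(213,260),interpolation=cv2.INTER_CUBIC)
o=np.zeros((600,660,3),np.uint8);o[:340]=a;o[340:,:213]=b;cv2.imwrite('pics/f.png',o)
C=dict(chk=(477.2,-145.5,3.5),fric=(508.8,-348.3,8.1))
for n,c,(x,y),h,r in [('w500','chk',(0,-29.5),60,12),('w200','chk',(0,34.5),50,9),('sled','fric',(8,-28.5),24,7),('w100','fric',(-26.5,44),40,8),('drop','fric',(23.5,44),102,8)]:
    cx,cy,t=C[c];t=np.radians(t);w=np.array([cx+x*np.cos(t)-y*np.sin(t),cy+x*np.sin(t)+y*np.cos(t)])/1000
    m=(d['depth']>0)&(np.hypot(P[...,0]-w[0],P[...,1]-w[1])<.022)&(Z>.016+h/1000-.006)
    q=P[m];e=(q[:,:2].mean(0)-w)*1000 if len(q) else None
    print(n,'knob offset mm (world)',e,'top z',np.median(q[:,2]) if len(q) else None,'expect',.016+h/1000,len(q))
E
```

```text
pos [0.5286 0.0677 0.2058] w 0.05616260593391172 F [-0.2413 -0.3975 -0.3027] t 48.9 tx [ 0.0082 -0.0004 -1.    ] jawyaw 89.77975358194173
 world d [-0.0286 -0.0677 -0.0058]  dp [ 0.0469  0.2366 -0.5654]  |d| 0.07376768822340024
w500 knob offset mm (world) [-0.7124 -0.8769] top z 0.07623801439743416 expect 0.076 86
w200 knob offset mm (world) [1.2426 0.0644] top z 0.0661100799254537 expect 0.066 50
sled knob offset mm (world) [-0.6064 -0.4085] top z 0.04105199740193144 expect 0.04 35
w100 knob offset mm (world) [-1.3947  0.4773] top z 0.056273084823517394 expect 0.056 34
drop knob offset mm (world) [0.1549 1.4865] top z 0.11615546954645906 expect 0.118 26
```

View pics/f.png

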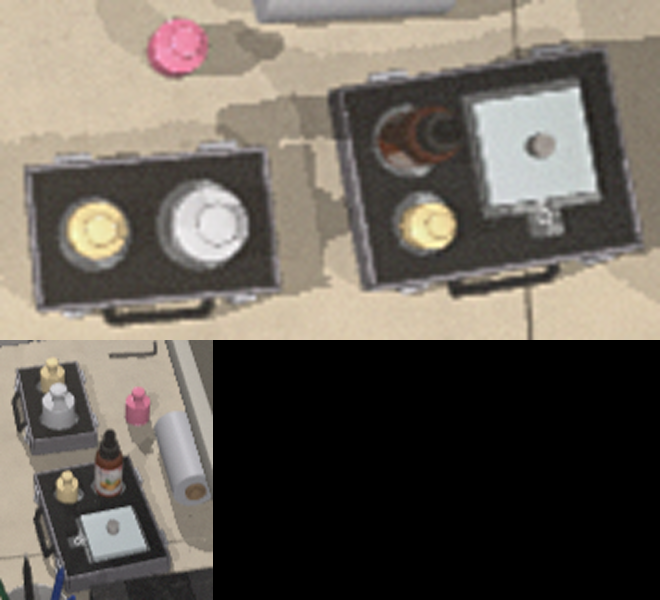

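All five things stand in their own recesses: offsets are at most 1.5 mm and heights are within 2 mm of what they should be. The eye is in its slot, the bottle is upright, and the gripper is clear of everything. Handing in.

```bash
python3 -c "
from rig import sign_off
print(sign_off())"
```

```text
the job is handed in; nothing more can be done
None
```

Both kits are made up and the job is handed in; it gave no verdict. The larger case holds the sled with its eye in the slot, the smallest weight and the bottle. The smaller case holds the largest and middle weights. By the robot's clock it took about 49 s of the 144 s allowed.

- **Last checks:** from the top camera, each thing was within about 1.5 mm of its recess centre. Heights were within 1 mm of resting on the floor for the weights and sled, and 2 mm for the bottle. Everything looked upright in both views, and the gripper was well clear.
- **Failed on the way:** my first grip on the largest weight slipped off its top edge and closed on the waist, without lifting or dropping it. The fingertips stood 15–20 mm higher than the reported TCP suggested, so I gripped lower from then on.
- **Disagreed:** with things held, the gripper opening read 3–6 mm under their given diameters. The lifts and pictures showed they were held all the same.

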